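# Rack the used brushes and crack open the brush washer

## Robot

A 6-joint arm with a two-finger parallel gripper is mounted at the origin on the work surface. World frame = base frame: x ahead of the robot, y to its left, z up, the work surface at z = 0. Lengths are in m, angles in rad, forces in N, time in s.
With the tool pointing down it reaches from about 0.35 to 0.775 m from the base axis. Payload 5.5 kg.
Tool frame: the origin (TCP) lies on the mounting face of the last link; the fingertips stand 173 mm ahead of it and the grasp point (between the pads) lies 155 mm ahead of it; z points along the fingers, y is the direction in which the jaws open and shut (so a half turn about z gives the same grasp; the last joint's range is limited). The gripper opens to 85 mm and grips with 20 to 120 N. Pads are 22 mm wide; open, the fingers measure 114 mm over their backs; the gripper's body (76 mm by 85 mm) begins 54 mm behind the grasp point. The pads swing forward as they close: fully open they stand 13 mm farther back than shut.
Start: joints at [-1.377, 0.313, 0.046, 1.304, 0, 1.431], TCP at [0.188, -0.543, 0.405] pointing down, gripper open.
Joint ranges: [-2.76, 2.76], [-0.86, 1.69], [-1.03, 1.26], [-2.2, 2.34], [-1.47, 1.5], [-3.14, 3.14]. Speed limits (rad/s): [2.57, 2.57, 3.14, 3.14, 3.14, 3.14].

## Interface

Orientations are given as a unit quaternion [w, x, y, z].
In Python, from workcell import get_state, eyes, env gives the robot as it stands. The module is installed in compiled form; this text tells all that it offers.
- The arm moves only by the tool carry_out, never from a script. Its argument "motion" is a list of rows, each an object of numbers: "jaw": the opening, from -1 (shut) to 1 (fully open); "tx", "ty", "tz": the shift along the tool's x, y, z in cm; "wx", "wy", "wz": the turn, a rotation vector about the tool's x, y, z in degrees. In form: [{"jaw": .., "tx": .., "ty": .., "tz": .., "wx": .., "wy": .., "wz": ..}, ...]. A call has 1 to 20 rows; each row shifts and turns the commanded pose from where the row before left it, along the tool's axes as they then stand; what a row does not reach is not made up. A row lasts 1/8 s, in which the tool goes at most 62.5 mm and 10.7 degrees, less where a joint would pass 70% of its speed; a pose out of reach is approached as far as the arm can. A call with a gripper value outside its range is refused whole. The fingers move at their own pace and stop on an object; "force" is the grip in N (left out, the last holds). Time passes only in rows, so rows that do not move let the fingers close. It gives the time, the measured TCP pose, the force and the opening at its end, in the units of the state.
- get_state(): the state, without advancing time (a new reading comes with each control period).
- eyes.read_camera(name): name is "side" or "top"; returns the picture (384x512x3 uint8, blue, green, red); there is no depth.
- eyes.calibration(name): a dict with "K" (3x3 intrinsics, pixels), "camera_from_world" (4x4, takes a point from world to camera coordinates). Camera axes: x right, y up, looking along -z (the intrinsics and any distortion apply to the point x, -y, -z); pixel columns grow to the right and rows downward; lengths in m; the calibration is good to about 2 mm. A picture is of the moment at which its call begins. calibration takes no time and is no camera call.
- env.hand_in(): hands the job in, once; it reports no verdict.
The state is a dict: "clock": time; "joint_pos": joint angles; "qvel": joint speeds; "tau": joint torques, N m; "tcp_pos": TCP position; "orientation": TCP orientation; "wrist_force": force on the tool from outside, world axes, zero at the start; "ft_torque": the same for the moment, N m; "finger_gap": finger opening in m.
Only numpy, scipy, OpenCV 4.12 (cv2) and the standard library are available. Lean on these libraries where they do the work, as an engineer would, in place of code of your own. Each camera call takes 0.05 s, during which the arm holds its last target.

## Task

Get ready to wash the two flat brushes: move both from the brush block they stand in to the empty brush rack, each handle-down in a hole of its own. Then take the brush washer's lid by its knob, pull it free of its sticky seal without whipping it up or away, and finish while holding it level over the washer, clear of it by about two fingers' breadth (25 to 30 mm), so that it drips back in: do not put it down or let go. Leave everything else where it is.

Things in the scene. Friction and masses are not known exactly. Their poses are not given: they have to be found in the camera images.
- flat1_ferrule (a point): flat brush 1 (the two are alike): centre of its steel ferrule (12 mm thick along its own x, 36 mm wide along its own y, 28 mm high). It starts upright, handle down, in a hole of the brush block, in any of its three holes. z points up along the brush to the bristles, which end 42 mm above this point; the handle (12 mm thick, wood, round) ends 118 mm below it. 40 g. Pinch the ferrule from above across its thickness (own x)
- flat1_foot (a point): the flat end of flat brush 1's handle, 118 mm below the ferrule's centre; same axes
- flat2_ferrule (a point): flat brush 2 (the two are alike): centre of its steel ferrule (12 mm thick along its own x, 36 mm wide along its own y, 28 mm high). It starts upright, handle down, in a hole of the brush block, in any of its three holes. z points up along the brush to the bristles, which end 42 mm above this point; the handle (12 mm thick, wood, round) ends 118 mm below it. 40 g. Pinch the ferrule from above across its thickness (own x)
- flat2_foot (a point): the flat end of flat brush 2's handle, 118 mm below the ferrule's centre; same axes
- block: the brush block in which the brushes start: dark wooden block 50 x 156 x 60 mm (own x, y, z), fixed; origin at the centre of its underside; three holes 15 mm wide in a row along its y at -52, 0 and +52 mm, 50 mm deep. The flat brushes' ferrules are wide along this row
- rack: the empty brush rack to fill: paler, bigger wooden block 60 x 160 x 70 mm (own x, y, z), fixed; origin at the centre of its underside; three holes 22 mm wide in a row along its y at -52, 0 and +52 mm, 55 mm deep (hole floor 15 mm above the table)
- rack_hole0 (a point): centre of the mouth of the rack's hole 0 (-52 mm along the rack's y), on its top face, 70 mm above the table; the rack's axes
- rack_hole1 (a point): centre of the mouth of the rack's hole 1 (0 mm along the rack's y), on its top face, 70 mm above the table; the rack's axes
- rack_hole2 (a point): centre of the mouth of the rack's hole 2 (52 mm along the rack's y), on its top face, 70 mm above the table; the rack's axes
- lid_knob (a point): centre of the head of the black knob on the brush washer's steel lid: upright cylinder 28 mm across, 23 mm high, on a thinner neck; its top is 11 mm above this point, the lid's plate 24 mm below. The lid (120 mm across, about 0.22 kg) is loose, no hinge. Its rubber plug sticks in the mouth's seal: the pull needed peaks at 10 to 20 N within the first 3 to 6 mm of lift, then drops
- lid_under (a point): centre of the underside of the lid's plate, 32 mm below the knob's centre; lies at the washer's rim when shut; z is the lid's upright. The plug reaches 18 mm below it and is clear of the seal once the lid is 15 mm up
- washer_rim (a point): centre of the mouth of the brush washer, in the plane of its rim, 110 mm above the table. The washer is a round steel can, 108 mm across (134 over the ears of its wire handle), heavy, does not move; its lid clips hang undone
- thin: bystander: a thin round brush, 152 mm long, already standing in the brush block; stays there
- dropper: bystander: a small capped bottle, 28 mm across, 75 mm tall, among the task's things
- knife: bystander: a palette knife lying flat, 200 mm long, its wooden handle to its own -x
- tumbler: bystander: a drinking glass, 68 mm across, 95 mm tall
- pliers: bystander: black canvas pliers lying flat, 180 mm long
- acrylic1: bystander: a paint bottle, 66 mm across, 165 mm tall
- acrylic2: bystander: a paint bottle, 66 mm across, 165 mm tall
- phone: bystander: a mobile phone lying flat, 146 x 71 x 8 mm

How it is judged:
On the way, in this order (a step that is already met when the one before it is completed fails the run):
1. both flat brushes stand handle-down in holes of the rack, let go, while the lid is still shut (z of flat1_foot in the frame of rack between 0.005 and 0.035 m and x of flat1_foot in the frame of rack between -0.02 and 0.02 m and y of flat1_foot in the frame of rack between -0.07 and 0.07 m and angle between each of flat1_foot, flat2_foot's own z axis and vertical below 0.35 rad and z of flat2_foot in the frame of rack between 0.005 and 0.035 m and x of flat2_foot in the frame of rack between -0.02 and 0.02 m and y of flat2_foot in the frame of rack between -0.07 and 0.07 m and contact force between the fingers and flat1 below 0.2 N and contact force between the fingers and flat2 below 0.2 N and z of lid_under in the frame of washer_rim below 0.003 m), for 0.2 s.
2. the lid is broken free, right off its seal (z of lid_under in the frame of washer_rim above 0.012 m and contact force between the fingers and lid above 0.5 N), for 0.1 s.
At the end, for the whole second after the job is handed in: Both flat brushes stand in rack holes (within 20 mm of the floor, lean under 0.35 rad), untouched; the fingers hold the lid still, its underside 14 to 55 mm above the rim, centred within 25 mm, level within 0.2 rad, clear of the washer (z of flat1_foot in the frame of rack between 0.005 and 0.035 m and x of flat1_foot in the frame of rack between -0.02 and 0.02 m and y of flat1_foot in the frame of rack between -0.07 and 0.07 m and angle between each of flat1_foot, flat2_foot's own z axis and vertical below 0.35 rad and z of flat2_foot in the frame of rack between 0.005 and 0.035 m and x of flat2_foot in the frame of rack between -0.02 and 0.02 m and y of flat2_foot in the frame of rack between -0.07 and 0.07 m and contact force between the fingers and flat1 below 0.2 N and contact force between the fingers and flat2 below 0.2 N and z of lid_under in the frame of washer_rim between 0.014 and 0.055 m and horizontal distance between lid_under and washer_rim below 0.025 m and angle between lid_under's own z axis and vertical below 0.2 rad and contact force between the fingers and lid above 1 N and contact force between lid and washer below 0.2 N and linear speed of lid below 0.05 m/s); the arm keeps its last pose, push and grip.
It fails at once if the lid is whipped up or carried away (over 90 mm above the rim, or over 60 mm to the side) (z of lid_under in the frame of washer_rim above 0.09 m or horizontal distance between lid_under and washer_rim above 0.06 m).
It fails at once if a bystander is shifted by more than 40 mm or knocked over (distance of any of thin, dropper, knife, tumbler, pliers, acrylic1, acrylic2, phone from where it was at the start of the episode above 0.04 m or angle between any of thin, dropper, knife, tumbler, pliers, acrylic1, acrylic2, phone's own z axis and vertical above 0.5 rad).
It also fails if it takes over 72 s, if anything falls off the work surface, if the arm or the gripper's body presses on something with over 40 N, if the wrist force passes 120 N, or if a joint passes its speed limit or range.

## Working session

There is one attempt and no reset: what is moved stays moved. The work goes in short steps, Python scripts to look and compute and a tool call to move; the robot and the scene stay as the last step left them, time stands still between calls to the robot, and variables do not carry over. Pictures are saved under pics/ and viewed, and the job is handed in when it is done.

Besides the shell and the picture viewer there is one more tool, called after "Call:" as name([rows], argument=value, ...), one row to a line, values as JSON. carry_out: Moves the arm, as the interface text tells. Its arguments: {"type":"object","properties":{"motion":{"type":"array"},"force":{"type":"number"}},"required":["motion"]}

```bash
mkdir -p pics
python3 - <<'E'
from workcell import get_state, eyes, env
import cv2
print(get_state())
for n in ("side","top"):
    im=eyes.read_camera(n); cv2.imwrite(f"pics/{n}0.png",im)
    print(n,eyes.calibration(n))
E
```

```text
{'clock': 0.0, 'joint_pos': array([-1.37661594e+00,  3.14000443e-01,  4.50025049e-02,  1.30361447e+00,
       -1.75458099e-05,  1.43117229e+00]), 'qvel': array([-0.00012191,  0.00030854,  0.0019997 , -0.00026702, -0.00016951,
       -0.00131112]), 'tau': array([-3.38885420e-04, -4.80632579e+01,  2.98530221e+01,  1.95118063e-02,
        2.36655308e-05,  6.95940798e-06]), 'tcp_pos': array([ 0.18833077, -0.54307749,  0.40381819]), 'orientation': array([-9.07462604e-04,  9.86103720e-01,  1.66128350e-01, -3.35362319e-05]), 'wrist_force': array([ 0.16442518, -0.99674604, -0.71277725]), 'ft_torque': array([-0.02924594,  0.03250443, -0.00192957]), 'finger_gap': 0.08529203222085997}
side {'K': array([[361.10502211,   0.        , 256.75179958],
       [  0.        , 361.10502211, 193.24603103],
       [  0.        ,   0.        ,   1.        ]]), 'camera_from_world': array([[-0.99735349, -0.06986445,  0.02012403,  0.55846785],
       [ 0.06157459, -0.6644883 ,  0.74475759, -0.11199267],
       [-0.0386599 ,  0.74402571,  0.6670316 , -1.38469676],
       [ 0.        ,  0.        ,  0.        ,  1.        ]])}
top {'K': array([[356.60455504,   0.        , 257.09925304],
       [  0.        , 356.60455504, 190.88361295],
       [  0.        ,   0.        ,   1.        ]]), 'camera_from_world': array([[ 0.02577714, -0.99953303, -0.01640938,  0.00349883],
       [ 0.99254079,  0.02363333,  0.11960037, -0.57638361],
       [-0.11915671, -0.01936993,  0.9926865 , -1.07651799],
       [ 0.        ,  0.        ,  0.        ,  1.        ]])}
```

Run:
```python
import cv2
for n in ("side","top"):
    im=cv2.imread(f"pics/{n}0.png"); cv2.imwrite(f"pics/{n}0b.png",cv2.resize(im,(800,600),interpolation=cv2.INTER_CUBIC))
```

```text
(no output)
```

View pics/side0b.png

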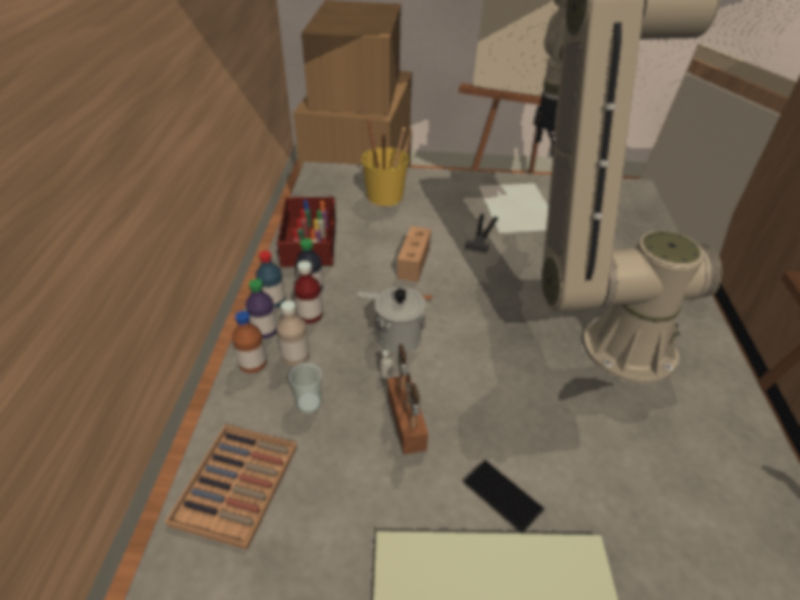

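View pics/top0b.png

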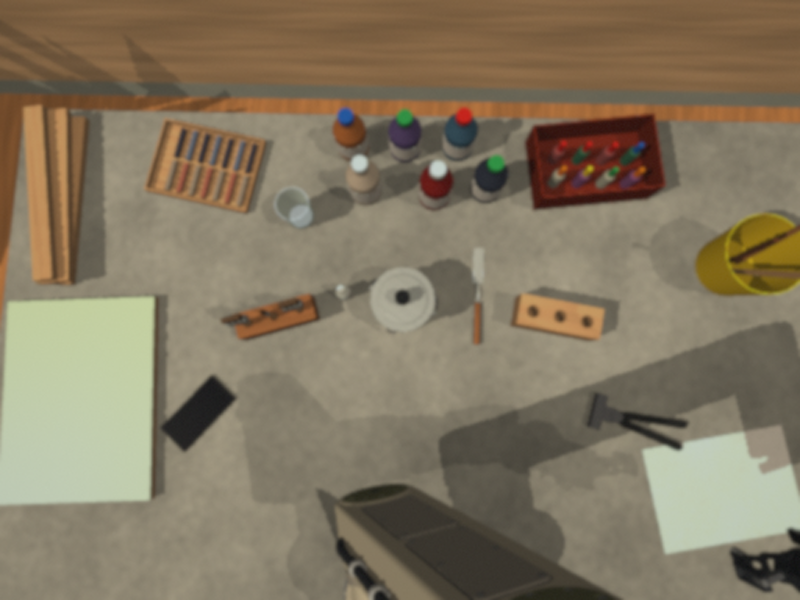

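The side view shows the block at about (407,415), the washer at (400,310) and the rack at (415,252). In the top view the block is at (275,315), the lid knob at (402,297) and the rack at (560,317). I'll zoom in on these.

Run:
```python
import cv2
def crop(n,x0,y0,w,h,s,o):
    im=cv2.imread(f"pics/{n}0.png")[y0:y0+h,x0:x0+w]; cv2.imwrite(o,cv2.resize(im,None,fx=s,fy=s,interpolation=cv2.INTER_CUBIC))
crop("top",130,165,100,60,8,"pics/tb.png")
crop("side",225,210,75,85,7,"pics/sb.png")
crop("top",225,160,170,70,4.7,"pics/tr.png")
crop("side",220,140,75,90,6.6,"pics/sr.png")
```

```text
(no output)
```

View pics/tb.png

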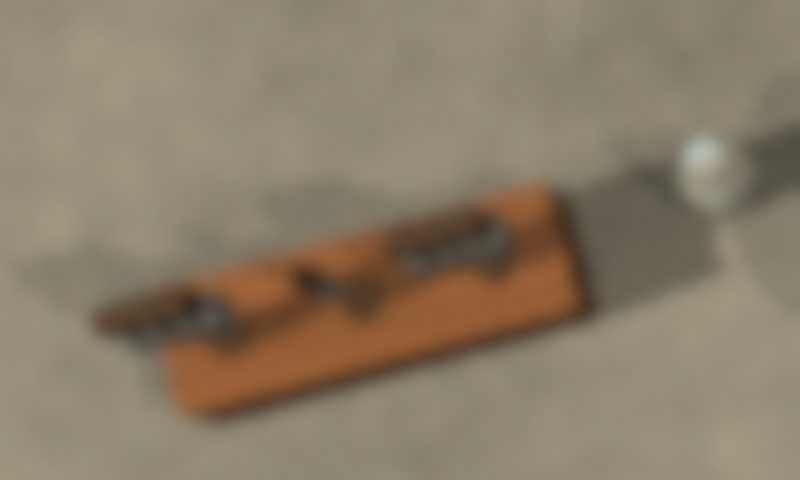

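View pics/sb.png

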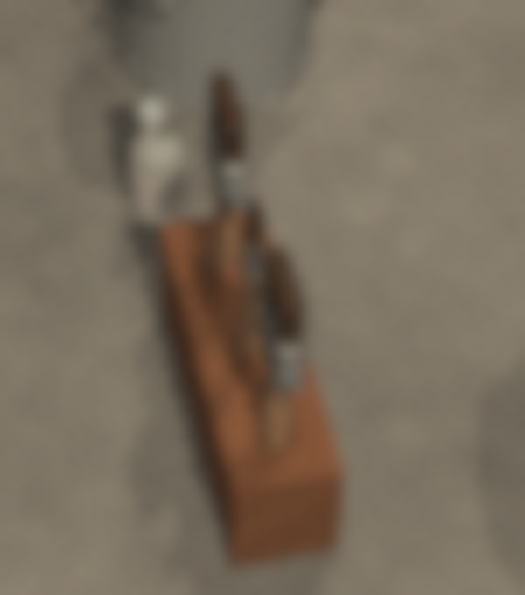

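View pics/tr.png

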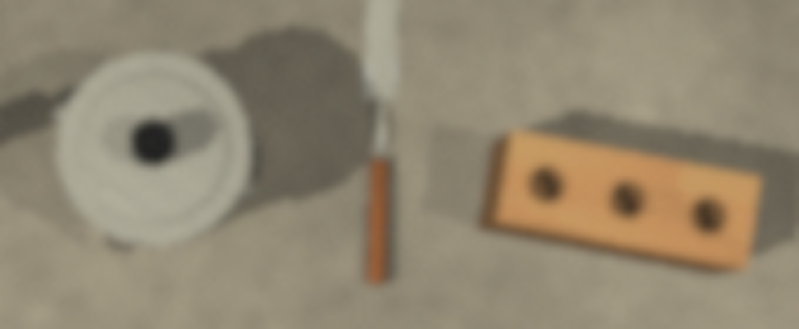

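View pics/sr.png

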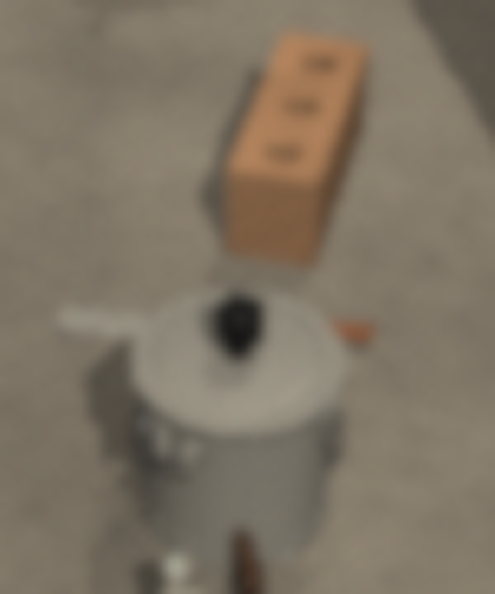

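```bash
cat > h.py <<'E'
import numpy as np, cv2
from workcell import get_state, eyes, env
C={n:eyes.calibration(n) for n in("side","top")}
def proj(n,P):
    c=C[n];P=np.atleast_2d(P);p=(c["camera_from_world"]@np.c_[P,np.ones(len(P))].T)[:3]
    q=c["K"]@np.array([p[0],-p[1],-p[2]]);return (q[:2]/q[2]).T
def ray(n,uv):
    c=C[n];R=c["camera_from_world"][:3,:3];t=c["camera_from_world"][:3,3]
    d=np.linalg.inv(c["K"])@[uv[0],uv[1],1];d=R.T@[d[0],-d[1],-d[2]];return -R.T@t,d
def onz(n,uv,z):
    o,d=ray(n,uv);return o+d*(z-o[2])/d[2]
def tri(a,b):
    from scipy.optimize import least_squares
    r=least_squares(lambda P:np.r_[proj("top",P)[0]-a,proj("side",P)[0]-b],[.5,0,.1]);return r.x,np.abs(r.fun).max()
T=lambda x,y,x0,y0,s:((x+.5)/s-.5+x0,(y+.5)/s-.5+y0)
E
python3 - <<'E'
from h import *
np.set_printoptions(precision=4,suppress=True)
tb=lambda x,y:T(x,y,130,165,8); tr=lambda x,y:T(x,y,225,160,4.7); sb=lambda x,y:T(x,y,225,210,7); sr=lambda x,y:T(x,y,220,140,6.6)
print("block top corners"); 
for p in [(555,185),(585,308),(185,415)]: print(onz("top",tb(*p),.06))
for p in [(235,490),(340,462),(165,225)]: print(onz("side",sb(*p),.06))
print("rack holes")
for a,b in zip([(546,184),(627,199),(708,214)],[(283,150),(301,105),(320,63)]): print(onz("top",tr(*a),.07),onz("side",sr(*b),.07))
for p in[(512,132),(762,178),(742,268),(493,222)]: print(onz("top",tr(*p),.07))
print("knob",onz("top",tr(153,142),.153),onz("side",sr(240,322),.142),tri(tr(153,142),sr(240,322)))
print("lid",onz("top",tr(153,147),.117))
print("ferr", onz("side",sb(287,367),.128),onz("side",sb(233,183),.128))
print("top ferr",onz("top",tb(190,320),.128),onz("top",tb(455,248),.128))
print("dropper",onz("top",tb(706,165),.07))
E
```

```text
block top corners
[0.5787 0.1952 0.06  ]
[0.5319 0.1817 0.06  ]
[0.4875 0.3319 0.06  ]
[0.5326 0.3465 0.06  ]
[0.4872 0.328  0.06  ]
[0.5764 0.1984 0.06  ]
rack holes
[ 0.5541 -0.2342  0.07  ] [ 0.5536 -0.2368  0.07  ]
[ 0.5457 -0.2855  0.07  ] [ 0.5447 -0.2871  0.07  ]
[ 0.5374 -0.3366  0.07  ] [ 0.5344 -0.3364  0.07  ]
[ 0.587  -0.2126  0.07  ]
[ 0.5612 -0.3711  0.07  ]
[ 0.5037 -0.3576  0.07  ]
[ 0.529  -0.2006  0.07  ]
knob [0.5649 0.0154 0.153 ] [0.5646 0.0165 0.142 ] (array([0.5657, 0.0156, 0.1414]), np.float64(0.2862808892666635))
lid [0.5662 0.016  0.117 ]
ferr [0.5131 0.3301 0.128 ] [0.543  0.2288 0.128 ]
top ferr [0.5186 0.311  0.128 ] [0.5466 0.2175 0.128 ]
dropper [0.5864 0.1365 0.07  ]
```

```bash
cat > ov.py <<'E'
from h import *
def box(c,psi,sx,sy,z0,z1):
    R=np.array([[np.cos(psi),-np.sin(psi)],[np.sin(psi),np.cos(psi)]])
    P=[(a*sx/2,b*sy/2) for a,b in((1,1),(1,-1),(-1,-1),(-1,1))]
    return [np.array([[*(R@p+c[:2]),z] for p in P]) for z in(z0,z1)]
def draw(im,n,s,x0,y0,polys,col):
    for P in polys:
        q=((proj(n,P)-[x0,y0]+.5)*s-.5)
        cv2.polylines(im,[np.round(q*8).astype(int).reshape(-1,1,2)],True,col,1,cv2.LINE_AA,3)
def crop(img,x0,y0,w,h,s): return cv2.resize(img[y0:y0+h,x0:x0+w],None,fx=s,fy=s,interpolation=cv2.INTER_CUBIC)
E
python3 - <<'E'
from ov import *
psi=.291;c=np.array([.5324,.264]);yd=np.array([-np.sin(psi),np.cos(psi)])
ims={}
for n,x0,y0,w,h,s in(("top",130,165,100,60,6),("side",225,210,75,85,6)):
    im=crop(cv2.imread(f"pics/{n}0.png"),x0,y0,w,h,s)
    draw(im,n,s,x0,y0,box(c,psi,.05,.156,0,.06),(0,255,0))
    for k in(-.052,.052): draw(im,n,s,x0,y0,box(c+k*yd,psi,.012,.036,.114,.142)+box(c+k*yd,psi,.012,.036,.142,.170)[1:],(255,255,0))
    cv2.imwrite(f"pics/ovb_{n}.png",im); ims[n]=im
psi=-.162;c=np.array([.5453,-.286])
for n,x0,y0,w,h,s in(("top",315,175,80,50,6),("side",245,140,40,50,6)):
    im=crop(cv2.imread(f"pics/{n}0.png"),x0,y0,w,h,s)
    draw(im,n,s,x0,y0,box(c,psi,.06,.16,0,.07),(0,255,0)); ims[n+"r"]=im
H=max(i.shape[0] for i in ims.values());
pad=lambda i:cv2.copyMakeBorder(i,0,600-i.shape[0],0,0,cv2.BORDER_CONSTANT)
cv2.imwrite("pics/o1.png",ims["top"]);cv2.imwrite("pics/o2.png",ims["side"]);cv2.imwrite("pics/o3.png",np.hstack([pad(ims["topr"]),pad(ims["sider"])]))
E
```

```text
(no output)
```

View pics/o1.png

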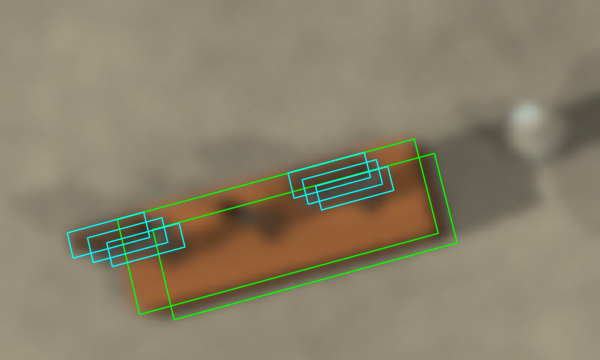

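View pics/o2.png

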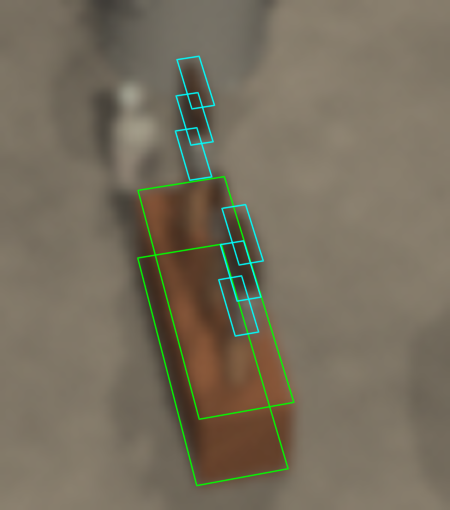

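View pics/o3.png

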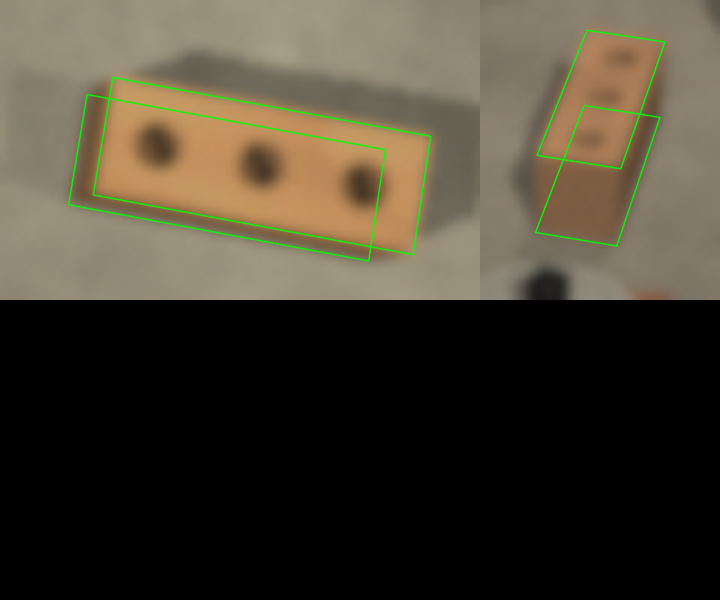

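```bash
cat > plan.py <<'E'
from h import *
import json
from scipy.spatial.transform import Rotation as Ro
def Rdown(th): # tool x at angle th, z down
    return np.array([[np.cos(th),np.sin(th),0],[np.sin(th),-np.cos(th),0],[0,0,-1]])
def plan(wps,jaw,p=None,R=None,rd=1):
    s=get_state()
    if p is None:
        p=np.array(s["tcp_pos"]);q=s["orientation"];R=Ro.from_quat([q[1],q[2],q[3],q[0]])
    rows=[]
    for x,y,z,th,n in wps:
        p0=p.copy();Rt=Ro.from_matrix(Rdown(th));dv=(R.inv()*Rt).as_rotvec();R0=R
        for k in range(1,n+1):
            t=p0+(np.array([x,y,z])-p0)*k/n; Rk=R0*Ro.from_rotvec(dv*k/n)
            d=np.round(R.inv().apply(t-p)*100,rd+0); w=np.round(np.degrees((R.inv()*Rk).as_rotvec()),1)
            rows.append({"jaw":jaw,**{a:float(v) for a,v in zip(("tx","ty","tz","wx","wy","wz"),[*d,*w]) if v}})
            p=p+R.apply(d/100);R=R*Ro.from_rotvec(np.radians(w))
    print(json.dumps(rows)); print("end",p.round(4),R.as_matrix().round(3).tolist()); return p,R
def st():
    s=get_state();q=s["orientation"];M=Ro.from_quat([q[1],q[2],q[3],q[0]]).as_matrix()
    print("t",round(s["clock"],2),"p",np.round(s["tcp_pos"],4),"yaw",round(np.arctan2(M[1,0],M[0,0]),3),"tilt",M[:2,2].round(3),"F",np.round(s["wrist_force"],1),"gap",round(s["finger_gap"],4),"j",np.round(s["joint_pos"],2))
E
python3 - <<'E'
from plan import *
plan([(.42,-.25,.43,.9,8),(.5175,.3138,.43,1.862,12)],0.2)
E
```

```text
[{"jaw": 0.2, "tx": 3.9, "ty": -2.5, "tz": -0.3, "wz": -4.1}, {"jaw": 0.2, "tx": 4.1, "ty": -2.2, "tz": -0.3, "wz": -4.0}, {"jaw": 0.2, "tx": 4.3, "ty": -2.0, "tz": -0.4, "wz": -4.1}, {"jaw": 0.2, "tx": 4.4, "ty": -1.6, "tz": -0.3, "wz": -4.0}, {"jaw": 0.2, "tx": 4.5, "ty": -1.3, "tz": -0.3, "wx": -0.1, "wz": -4.1}, {"jaw": 0.2, "tx": 4.5, "ty": -1.0, "tz": -0.3, "wz": -4.0}, {"jaw": 0.2, "tx": 4.6, "ty": -0.7, "tz": -0.4, "wz": -4.1}, {"jaw": 0.2, "tx": 4.7, "ty": -0.3, "tz": -0.3, "wz": -4.0}, {"jaw": 0.2, "tx": 4.2, "ty": -2.3, "wz": -4.6}, {"jaw": 0.2, "tx": 4.3, "ty": -1.9, "wz": -4.6}, {"jaw": 0.2, "tx": 4.5, "ty": -1.6, "wz": -4.6}, {"jaw": 0.2, "tx": 4.6, "ty": -1.2, "wz": -4.6}, {"jaw": 0.2, "tx": 4.7, "ty": -0.9, "wz": -4.6}, {"jaw": 0.2, "tx": 4.8, "ty": -0.5, "wz": -4.6}, {"jaw": 0.2, "tx": 4.7, "wz": -4.6}, {"jaw": 0.2, "tx": 4.8, "ty": 0.2, "wz": -4.6}, {"jaw": 0.2, "tx": 4.7, "ty": 0.7, "wz": -4.6}, {"jaw": 0.2, "tx": 4.7, "ty": 1.1, "wz": -4.6}, {"jaw": 0.2, "tx": 4.5, "ty": 1.4, "wz": -4.6}, {"jaw": 0.2, "tx": 4.4, "ty": 1.8, "wz": -4.6}]
end [0.5178 0.3134 0.4305] [[-0.288, 0.958, 0.001], [0.958, 0.288, 0.0], [0.0, 0.001, -1.0]]
```

Call:
carry_out([
  {"jaw":0.2,"tx":3.9,"ty":-2.5,"tz":-0.3,"wz":-4.1},
  {"jaw":0.2,"tx":4.1,"ty":-2.2,"tz":-0.3,"wz":-4.0},
  {"jaw":0.2,"tx":4.3,"ty":-2.0,"tz":-0.4,"wz":-4.1},
  {"jaw":0.2,"tx":4.4,"ty":-1.6,"tz":-0.3,"wz":-4.0},
  {"jaw":0.2,"tx":4.5,"ty":-1.3,"tz":-0.3,"wz":-4.1},
  {"jaw":0.2,"tx":4.5,"ty":-1.0,"tz":-0.3,"wz":-4.0},
  {"jaw":0.2,"tx":4.6,"ty":-0.7,"tz":-0.4,"wz":-4.1},
  {"jaw":0.2,"tx":4.7,"ty":-0.3,"tz":-0.3,"wz":-4.0},
  {"jaw":0.2,"tx":4.2,"ty":-2.3,"wz":-4.6},
  {"jaw":0.2,"tx":4.3,"ty":-1.9,"wz":-4.6},
  {"jaw":0.2,"tx":4.5,"ty":-1.6,"wz":-4.6},
  {"jaw":0.2,"tx":4.6,"ty":-1.2,"wz":-4.6},
  {"jaw":0.2,"tx":4.7,"ty":-0.9,"wz":-4.6},
  {"jaw":0.2,"tx":4.8,"ty":-0.5,"wz":-4.6},
  {"jaw":0.2,"tx":4.7,"wz":-4.6},
  {"jaw":0.2,"tx":4.8,"ty":0.2,"wz":-4.6},
  {"jaw":0.2,"tx":4.7,"ty":0.7,"wz":-4.6},
  {"jaw":0.2,"tx":4.7,"ty":1.1,"wz":-4.6},
  {"jaw":0.2,"tx":4.5,"ty":1.4,"wz":-4.6},
  {"jaw":0.2,"tx":4.4,"ty":1.8,"wz":-4.6},
], force=40)

```text
invalid input at $.motion[0]: expected keys jaw, tx, ty, tz, wx, wy, wz
```

Run:
```python
from plan import *
st()
for n in("top","side"): cv2.imwrite(f"pics/{n}1.png",eyes.read_camera(n))
plan([(.5175,.3138,.43,1.862,1),(.5175,.3138,.284,1.862,6)],0.2)
cv2.imwrite("pics/v1.png",np.vstack([cv2.imread("pics/top1.png")[120:260,60:360],cv2.imread("pics/side1.png")[150:300,150:450]]).repeat(2,0).repeat(2,1))
```

```text
t 0.1 p [ 0.1883 -0.5431  0.4039] yaw 0.334 tilt [-0.     0.002] F [-0.1  0.6 -0.8] gap 0.0857 j [-1.38  0.31  0.05  1.3  -0.    1.43]
[{"jaw": 0.2, "tx": 59.2, "ty": -70.2, "tz": -2.5, "wy": -0.1, "wz": -87.6}, {"jaw": 0.2, "tz": 2.4}, {"jaw": 0.2, "tz": 2.5}, {"jaw": 0.2, "tz": 2.4}, {"jaw": 0.2, "tz": 2.4}, {"jaw": 0.2, "tz": 2.5}, {"jaw": 0.2, "tz": 2.4, "wx": -0.1}]
end [0.5175 0.314  0.284 ] [[-0.288, 0.958, 0.001], [0.958, 0.288, 0.0], [-0.0, 0.001, -1.0]]
```

View pics/v1.png

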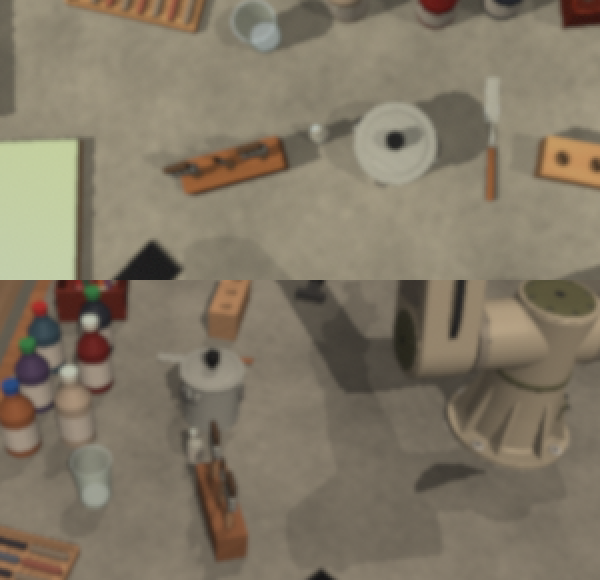

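The call was refused because every row needs all seven keys, so nothing moved and the arm isn't in view. I'll resend it with full rows.

Call:
carry_out([
  {"jaw":0.2,"tx":3.9,"ty":-2.5,"tz":-0.3,"wx":0,"wy":0,"wz":-4.1},
  {"jaw":0.2,"tx":4.1,"ty":-2.2,"tz":-0.3,"wx":0,"wy":0,"wz":-4.0},
  {"jaw":0.2,"tx":4.3,"ty":-2.0,"tz":-0.4,"wx":0,"wy":0,"wz":-4.1},
  {"jaw":0.2,"tx":4.4,"ty":-1.6,"tz":-0.3,"wx":0,"wy":0,"wz":-4.0},
  {"jaw":0.2,"tx":4.5,"ty":-1.3,"tz":-0.3,"wx":0,"wy":0,"wz":-4.1},
  {"jaw":0.2,"tx":4.5,"ty":-1.0,"tz":-0.3,"wx":0,"wy":0,"wz":-4.0},
  {"jaw":0.2,"tx":4.6,"ty":-0.7,"tz":-0.4,"wx":0,"wy":0,"wz":-4.1},
  {"jaw":0.2,"tx":4.7,"ty":-0.3,"tz":-0.3,"wx":0,"wy":0,"wz":-4.0},
  {"jaw":0.2,"tx":4.2,"ty":-2.3,"tz":0,"wx":0,"wy":0,"wz":-4.6},
  {"jaw":0.2,"tx":4.3,"ty":-1.9,"tz":0,"wx":0,"wy":0,"wz":-4.6},
  {"jaw":0.2,"tx":4.5,"ty":-1.6,"tz":0,"wx":0,"wy":0,"wz":-4.6},
  {"jaw":0.2,"tx":4.6,"ty":-1.2,"tz":0,"wx":0,"wy":0,"wz":-4.6},
  {"jaw":0.2,"tx":4.7,"ty":-0.9,"tz":0,"wx":0,"wy":0,"wz":-4.6},
  {"jaw":0.2,"tx":4.8,"ty":-0.5,"tz":0,"wx":0,"wy":0,"wz":-4.6},
  {"jaw":0.2,"tx":4.7,"ty":0,"tz":0,"wx":0,"wy":0,"wz":-4.6},
  {"jaw":0.2,"tx":4.8,"ty":0.2,"tz":0,"wx":0,"wy":0,"wz":-4.6},
  {"jaw":0.2,"tx":4.7,"ty":0.7,"tz":0,"wx":0,"wy":0,"wz":-4.6},
  {"jaw":0.2,"tx":4.7,"ty":1.1,"tz":0,"wx":0,"wy":0,"wz":-4.6},
  {"jaw":0.2,"tx":4.5,"ty":1.4,"tz":0,"wx":0,"wy":0,"wz":-4.6},
  {"jaw":0.2,"tx":4.4,"ty":1.8,"tz":0,"wx":0,"wy":0,"wz":-4.6},
], force=40)

```text
clock: 2.7
tcp_pos: [0.5179, 0.3148, 0.4305]
orientation: [0.0, 0.596, 0.803, -0.0]
wrist_force: [1.1, 0.2, 0.7]
finger_gap: 0.0513
```

```bash
sed -i 's/ if v}})/}})/' plan.py; sed -i 's/float(v) for/float(v)+0.0 for/' plan.py
python3 - <<'E'
from plan import *
st()
for n in("top","side"): cv2.imwrite(f"pics/{n}2.png",eyes.read_camera(n))
st()
cv2.imwrite("pics/v2.png",np.vstack([cv2.imread("pics/top2.png")[120:260,60:360],cv2.imread("pics/side2.png")[150:300,150:450]]).repeat(2,0).repeat(2,1))
E
```

```text
t 2.7 p [0.5179 0.3148 0.4305] yaw 1.866 tilt [-0. -0.] F [1.1 0.2 0.7] gap 0.0513 j [ 0.41  0.37  0.19  1.39 -0.    1.69]
t 2.8 p [0.518  0.3169 0.4294] yaw 1.868 tilt [-0.001  0.001] F [ 0.4  0.4 -0.7] gap 0.051 j [0.42 0.37 0.19 1.39 0.   1.69]
```

View pics/v2.png

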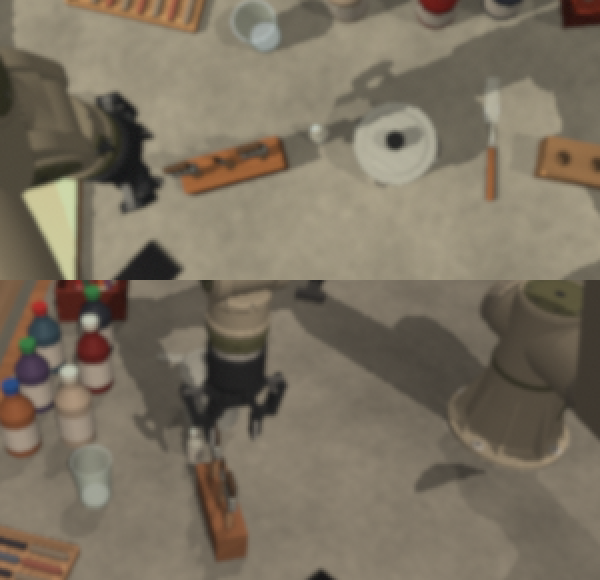

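The gripper is above the left brush: top view around (130,150), side view around (235,390). The jaws open across the ferrule's thickness. Next I descend partway and let it settle.

Call:
carry_out([
  {"jaw":0.2,"tx":0,"ty":0,"tz":3,"wx":0,"wy":0,"wz":0},
  {"jaw":0.2,"tx":0,"ty":0,"tz":3,"wx":0,"wy":0,"wz":0},
  {"jaw":0.2,"tx":0,"ty":0,"tz":1,"wx":0,"wy":0,"wz":0},
  {"jaw":0.2,"tx":0,"ty":0,"tz":0,"wx":0,"wy":0,"wz":0},
  {"jaw":0.2,"tx":0,"ty":0,"tz":0,"wx":0,"wy":0,"wz":0},
])

```text
clock: 3.42
tcp_pos: [0.5183, 0.3131, 0.3621]
orientation: [0.001, 0.597, 0.802, 0.001]
wrist_force: [0.8, -0.3, -0.0]
finger_gap: 0.0514
```

Run:
```python
from plan import *
st()
cv2.imwrite("pics/side3.png",eyes.read_camera("side"))
plan([(.5175,.3138,.284,1.862,4)],0.2)
im=cv2.imread("pics/side3.png")[170:320,200:330]
cv2.imwrite("pics/v3.png",cv2.resize(im,None,fx=4,fy=4,interpolation=cv2.INTER_CUBIC))
```

```text
t 3.42 p [0.5183 0.3131 0.3621] yaw 1.862 tilt [0.002 0.001] F [ 0.8 -0.3 -0. ] gap 0.0514 j [ 0.41  0.39  0.05  1.23 -0.    1.69]
[{"jaw": 0.2, "tx": 0.0, "ty": 0.0, "tz": 2.0, "wx": 0.0, "wy": 0.0, "wz": 0.0}, {"jaw": 0.2, "tx": 0.0, "ty": 0.0, "tz": 1.9, "wx": 0.1, "wy": 0.0, "wz": 0.0}, {"jaw": 0.2, "tx": 0.1, "ty": -0.1, "tz": 2.0, "wx": 0.0, "wy": 0.0, "wz": 0.0}, {"jaw": 0.2, "tx": 0.0, "ty": 0.0, "tz": 1.9, "wx": 0.0, "wy": 0.0, "wz": 0.0}]
end [0.5172 0.3139 0.2842] [[-0.287, 0.958, 0.001], [0.958, 0.287, 0.0], [0.0, 0.001, -1.0]]
```

View pics/v3.png

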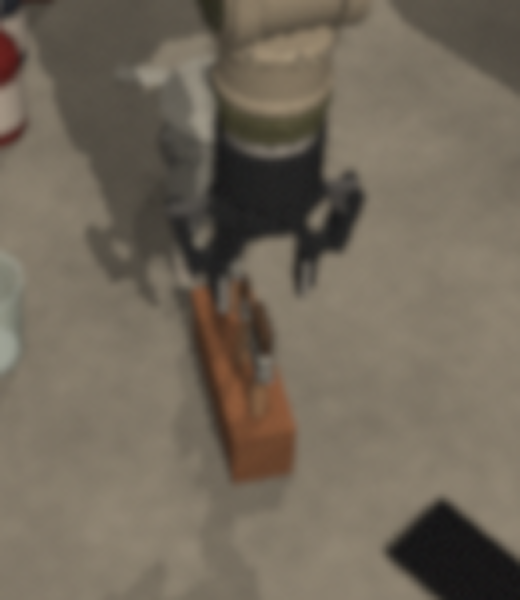

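The fingers straddle the brush, with their tips at about (215,300) and (305,290) in the crop. Descending and closing on it.

Call:
carry_out([
  {"jaw":0.2,"tx":0,"ty":0,"tz":2,"wx":0,"wy":0,"wz":0},
  {"jaw":0.2,"tx":0.1,"ty":0,"tz":2,"wx":0,"wy":0,"wz":0},
  {"jaw":0.2,"tx":0,"ty":0,"tz":2,"wx":0,"wy":0,"wz":0},
  {"jaw":0.2,"tx":0,"ty":0,"tz":1.8,"wx":0,"wy":0,"wz":0},
  {"jaw":0.2,"tx":0,"ty":0,"tz":0,"wx":0,"wy":0,"wz":0},
  {"jaw":-1,"tx":0,"ty":0,"tz":0,"wx":0,"wy":0,"wz":0},
  {"jaw":-1,"tx":0,"ty":0,"tz":0,"wx":0,"wy":0,"wz":0},
  {"jaw":-1,"tx":0,"ty":0,"tz":0,"wx":0,"wy":0,"wz":0},
  {"jaw":-1,"tx":0,"ty":0,"tz":0,"wx":0,"wy":0,"wz":0},
  {"jaw":-1,"tx":0,"ty":0,"tz":0,"wx":0,"wy":0,"wz":0},
  {"jaw":-1,"tx":0,"ty":0,"tz":0,"wx":0,"wy":0,"wz":0},
], force=30)

```text
clock: 4.85
tcp_pos: [0.5179, 0.3143, 0.2839]
orientation: [0.001, 0.597, 0.802, 0.001]
wrist_force: [-1.4, 0.5, 5.4]
finger_gap: 0.0114
```

Run:
```python
from plan import *
st()
cv2.imwrite("pics/side4.png",eyes.read_camera("side"))
im=cv2.imread("pics/side4.png")[170:320,200:330]
cv2.imwrite("pics/v4.png",cv2.resize(im,None,fx=4,fy=4,interpolation=cv2.INTER_CUBIC))
```

```text
t 4.85 p [0.5179 0.3143 0.2839] yaw 1.863 tilt [0.002 0.001] F [-1.4  0.5  5.4] gap 0.0114 j [ 0.41  0.43 -0.08  1.05 -0.    1.69]
```

View pics/v4.png

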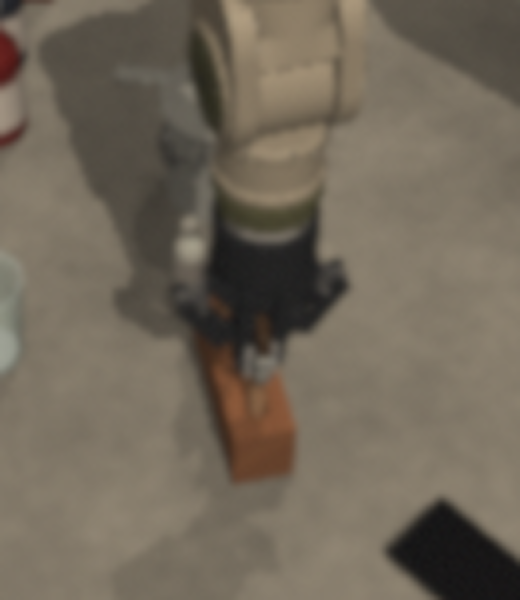

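Gap is 11.4 mm, so the ferrule is gripped at about (260,360). Lift and carry to the rack's far hole.

Run:
```python
from plan import *
plan([(.5179,.3143,.43,1.863,4),(.48,.02,.43,1.6,7),(.537,-.337,.43,1.409,8)],-1)
```

```text
[{"jaw": -1, "tx": 0.0, "ty": 0.0, "tz": -3.7, "wx": 0.0, "wy": 0.0, "wz": 0.0}, {"jaw": -1, "tx": 0.0, "ty": 0.0, "tz": -3.6, "wx": 0.1, "wy": 0.0, "wz": 0.0}, {"jaw": -1, "tx": 0.0, "ty": 0.0, "tz": -3.7, "wx": 0.0, "wy": 0.0, "wz": 0.0}, {"jaw": -1, "tx": 0.0, "ty": 0.0, "tz": -3.6, "wx": 0.0, "wy": 0.0, "wz": 0.0}, {"jaw": -1, "tx": -3.9, "ty": -1.7, "tz": 0.0, "wx": 0.0, "wy": 0.0, "wz": 2.2}, {"jaw": -1, "tx": -3.9, "ty": -1.6, "tz": 0.0, "wx": 0.0, "wy": 0.0, "wz": 2.1}, {"jaw": -1, "tx": -4.0, "ty": -1.4, "tz": 0.0, "wx": 0.0, "wy": 0.0, "wz": 2.2}, {"jaw": -1, "tx": -4.0, "ty": -1.3, "tz": 0.0, "wx": 0.0, "wy": 0.0, "wz": 2.1}, {"jaw": -1, "tx": -4.1, "ty": -1.1, "tz": 0.0, "wx": 0.0, "wy": 0.0, "wz": 2.2}, {"jaw": -1, "tx": -4.1, "ty": -1.0, "tz": 0.0, "wx": 0.0, "wy": 0.0, "wz": 2.1}, {"jaw": -1, "tx": -4.2, "ty": -0.8, "tz": 0.0, "wx": 0.0, "wy": 0.0, "wz": 2.2}, {"jaw": -1, "tx": -4.5, "ty": 0.6, "tz": 0.0, "wx": 0.0, "wy": 0.0, "wz": 1.4}, {"jaw": -1, "tx": -4.4, "ty": 0.7, "tz": 0.0, "wx": 0.0, "wy": 0.0, "wz": 1.3}, {"jaw": -1, "tx": -4.5, "ty": 0.8, "tz": 0.0, "wx": 0.0, "wy": 0.0, "wz": 1.4}, {"jaw": -1, "tx": -4.4, "ty": 0.9, "tz": 0.0, "wx": 0.0, "wy": 0.0, "wz": 1.3}, {"jaw": -1, "tx": -4.4, "ty": 1.0, "tz": 0.0, "wx": 0.0, "wy": 0.0, "wz": 1.4}, {"jaw": -1, "tx": -4.4, "ty": 1.1, "tz": 0.0, "wx": 0.0, "wy": 0.0, "wz": 1.4}, {"jaw": -1, "tx": -4.4, "ty": 1.2, "tz": 0.0, "wx": 0.0, "wy": 0.0, "wz": 1.3}, {"jaw": -1, "tx": -4.3, "ty": 1.3, "tz": 0.0, "wx": 0.0, "wy": 0.0, "wz": 1.4}]
end [ 0.5369 -0.337   0.4297] [[0.161, 0.987, 0.0], [0.987, -0.161, 0.0], [0.0, 0.0, -1.0]]
```

Call:
carry_out([
  {"jaw":-1,"tx":0.0,"ty":0.0,"tz":-3.7,"wx":0.0,"wy":0.0,"wz":0.0},
  {"jaw":-1,"tx":0.0,"ty":0.0,"tz":-3.6,"wx":0.1,"wy":0.0,"wz":0.0},
  {"jaw":-1,"tx":0.0,"ty":0.0,"tz":-3.7,"wx":0.0,"wy":0.0,"wz":0.0},
  {"jaw":-1,"tx":0.0,"ty":0.0,"tz":-3.6,"wx":0.0,"wy":0.0,"wz":0.0},
  {"jaw":-1,"tx":-3.9,"ty":-1.7,"tz":0.0,"wx":0.0,"wy":0.0,"wz":2.2},
  {"jaw":-1,"tx":-3.9,"ty":-1.6,"tz":0.0,"wx":0.0,"wy":0.0,"wz":2.1},
  {"jaw":-1,"tx":-4.0,"ty":-1.4,"tz":0.0,"wx":0.0,"wy":0.0,"wz":2.2},
  {"jaw":-1,"tx":-4.0,"ty":-1.3,"tz":0.0,"wx":0.0,"wy":0.0,"wz":2.1},
  {"jaw":-1,"tx":-4.1,"ty":-1.1,"tz":0.0,"wx":0.0,"wy":0.0,"wz":2.2},
  {"jaw":-1,"tx":-4.1,"ty":-1.0,"tz":0.0,"wx":0.0,"wy":0.0,"wz":2.1},
  {"jaw":-1,"tx":-4.2,"ty":-0.8,"tz":0.0,"wx":0.0,"wy":0.0,"wz":2.2},
  {"jaw":-1,"tx":-4.5,"ty":0.6,"tz":0.0,"wx":0.0,"wy":0.0,"wz":1.4},
  {"jaw":-1,"tx":-4.4,"ty":0.7,"tz":0.0,"wx":0.0,"wy":0.0,"wz":1.3},
  {"jaw":-1,"tx":-4.5,"ty":0.8,"tz":0.0,"wx":0.0,"wy":0.0,"wz":1.4},
  {"jaw":-1,"tx":-4.4,"ty":0.9,"tz":0.0,"wx":0.0,"wy":0.0,"wz":1.3},
  {"jaw":-1,"tx":-4.4,"ty":1.0,"tz":0.0,"wx":0.0,"wy":0.0,"wz":1.4},
  {"jaw":-1,"tx":-4.4,"ty":1.1,"tz":0.0,"wx":0.0,"wy":0.0,"wz":1.4},
  {"jaw":-1,"tx":-4.4,"ty":1.2,"tz":0.0,"wx":0.0,"wy":0.0,"wz":1.3},
  {"jaw":-1,"tx":-4.3,"ty":1.3,"tz":0.0,"wx":0.0,"wy":0.0,"wz":1.4},
  {"jaw":-1,"tx":0,"ty":0,"tz":0.0,"wx":0.0,"wy":0.0,"wz":0},
])

```text
clock: 7.4
tcp_pos: [0.5368, -0.3403, 0.4276]
orientation: [-0.001, 0.763, 0.646, -0.001]
wrist_force: [-0.1, 1.2, -0.3]
finger_gap: 0.0114
```

Call:
carry_out([
  {"jaw":-1,"tx":0.0,"ty":0.0,"tz":2,"wx":0.0,"wy":0.0,"wz":0.0},
  {"jaw":-1,"tx":0.0,"ty":0.0,"tz":1.5,"wx":0,"wy":0.0,"wz":0.0},
  {"jaw":-1,"tx":0.0,"ty":0.0,"tz":1.5,"wx":0.0,"wy":0.0,"wz":0.0},
  {"jaw":-1,"tx":0.0,"ty":0.0,"tz":0,"wx":0.0,"wy":0.0,"wz":0.0},
  {"jaw":-1,"tx":0.0,"ty":0.0,"tz":0,"wx":0.0,"wy":0.0,"wz":0.0},
])

```text
clock: 8.02
tcp_pos: [0.5368, -0.3369, 0.3795]
orientation: [-0.0, 0.762, 0.648, -0.001]
wrist_force: [-0.2, -0.6, -0.5]
finger_gap: 0.0116
```

Run:
```python
from plan import *
st()
a=eyes.read_camera("side");b=eyes.read_camera("top")
cv2.imwrite("pics/side5.png",a);cv2.imwrite("pics/top5.png",b)
a=cv2.resize(a[80:230,210:340],None,fx=3.8,fy=3.8,interpolation=cv2.INTER_CUBIC)
b=cv2.resize(b[160:250,310:410],None,fx=3,fy=3,interpolation=cv2.INTER_CUBIC)
b=cv2.copyMakeBorder(b,0,a.shape[0]-b.shape[0],0,0,cv2.BORDER_CONSTANT)
cv2.imwrite("pics/v5.png",np.hstack([a,b]))
```

```text
t 8.03 p [ 0.5368 -0.3369  0.3795] yaw 1.409 tilt [-0.001 -0.001] F [-0.2 -0.6 -0.5] gap 0.0116 j [-0.69  0.44  0.17  1.3  -0.    1.05]
```

View pics/v5.png

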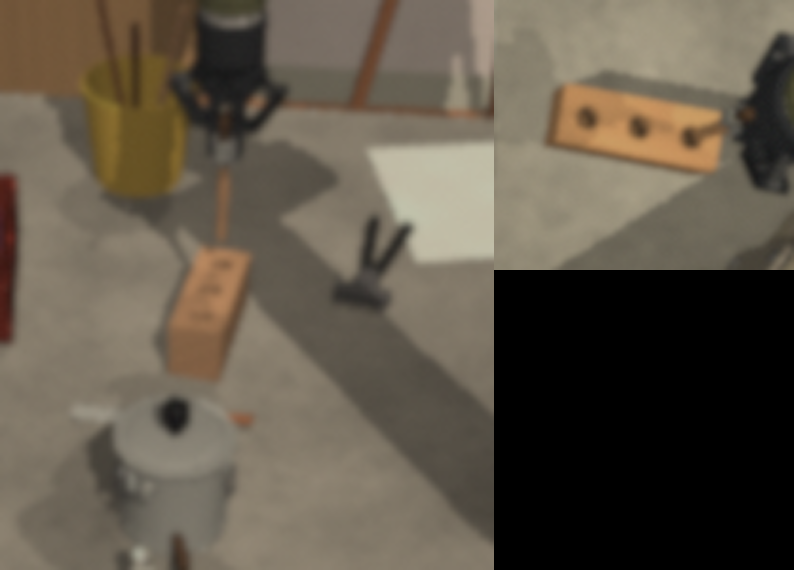

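The brush hangs upright. Its foot is at crop (222,240), just above the far hole at (222,265). I'll check that numerically.

Run:
```python
from plan import *
print(proj("side",[[.5368,-.3369,.1065],[.537,-.337,.07]]),T(222,240,210,80,3.8),T(223,265,210,80,3.8))
print("top foot pred",(proj("top",[[.5368,-.3369,.1065],[.537,-.337,.07]])-[310,160])*3)
```

```text
[[267.86217012 142.15979396]
 [267.48555582 149.01638006]] (268.0526315789474, 142.78947368421052) (268.3157894736842, 149.36842105263156)
top foot pred [[207.87621253 133.03265515]
 [196.09865942 135.84743154]]
```

Call:
carry_out([
  {"jaw":-1,"tx":0.0,"ty":0.0,"tz":1.5,"wx":0.0,"wy":0.0,"wz":0.0},
  {"jaw":-1,"tx":0.0,"ty":0.0,"tz":1.5,"wx":0,"wy":0.0,"wz":0.0},
  {"jaw":-1,"tx":0.0,"ty":0.0,"tz":1.5,"wx":0.0,"wy":0.0,"wz":0.0},
  {"jaw":-1,"tx":0.0,"ty":0.0,"tz":1.5,"wx":0.0,"wy":0.0,"wz":0.0},
  {"jaw":-1,"tx":0.0,"ty":0.0,"tz":0,"wx":0.0,"wy":0.0,"wz":0.0},
])

```text
clock: 8.75
tcp_pos: [0.5361, -0.3368, 0.3169]
orientation: [-0.002, 0.762, 0.648, -0.001]
wrist_force: [-0.3, -0.2, 0.1]
finger_gap: 0.0117
```

Call:
carry_out([
  {"jaw":-1,"tx":0.0,"ty":0.0,"tz":1,"wx":0.0,"wy":0.0,"wz":0.0},
  {"jaw":-1,"tx":0.0,"ty":0.0,"tz":1,"wx":0,"wy":0.0,"wz":0.0},
  {"jaw":-1,"tx":0.0,"ty":0.0,"tz":0.6,"wx":0.0,"wy":0.0,"wz":0.0},
  {"jaw":-1,"tx":0.0,"ty":0.0,"tz":0,"wx":0.0,"wy":0.0,"wz":0.0},
  {"jaw":0.1,"tx":0.0,"ty":0.0,"tz":0,"wx":0.0,"wy":0.0,"wz":0.0},
  {"jaw":0.1,"tx":0.0,"ty":0.0,"tz":0,"wx":0.0,"wy":0.0,"wz":0.0},
  {"jaw":0.1,"tx":0.0,"ty":0.0,"tz":0,"wx":0.0,"wy":0.0,"wz":0.0},
  {"jaw":0.1,"tx":0.0,"ty":0.0,"tz":0,"wx":0.0,"wy":0.0,"wz":0.0},
])

```text
clock: 9.75
tcp_pos: [0.5366, -0.3372, 0.2932]
orientation: [-0.0, 0.762, 0.648, -0.001]
wrist_force: [-0.3, 0.4, 0.1]
finger_gap: 0.0469
```

Run:
```python
from plan import *
st()
a=eyes.read_camera("side");b=eyes.read_camera("top")
a=cv2.resize(a[80:230,210:340],None,fx=3.8,fy=3.8,interpolation=cv2.INTER_CUBIC)
b=cv2.resize(b[160:250,310:410],None,fx=3,fy=3,interpolation=cv2.INTER_CUBIC)
b=cv2.copyMakeBorder(b,0,a.shape[0]-b.shape[0],0,0,cv2.BORDER_CONSTANT)
cv2.imwrite("pics/v6.png",np.hstack([a,b]))
# next: rise, return, above right brush
plan([(.5368,-.3369,.44,1.409,3),(.49,.0,.44,1.62,7),(.5473,.2142,.42,1.862,6)],0.1)
```

```text
t 9.75 p [ 0.5366 -0.3372  0.2932] yaw 1.409 tilt [-0.001 -0.001] F [-0.3  0.4  0.1] gap 0.0469 j [-0.69  0.48  0.01  1.11 -0.    1.05]
[{"jaw": 0.1, "tx": 0.0, "ty": 0.0, "tz": -4.9, "wx": 0.0, "wy": 0.0, "wz": 0.0}, {"jaw": 0.1, "tx": 0.0, "ty": 0.0, "tz": -4.9, "wx": -0.1, "wy": 0.0, "wz": 0.0}, {"jaw": 0.1, "tx": 0.0, "ty": 0.0, "tz": -4.9, "wx": 0.0, "wy": 0.1, "wz": 0.0}, {"jaw": 0.1, "tx": 4.6, "ty": -1.4, "tz": 0.0, "wx": 0.0, "wy": 0.0, "wz": -1.7}, {"jaw": 0.1, "tx": 4.7, "ty": -1.3, "tz": 0.0, "wx": 0.0, "wy": 0.0, "wz": -1.8}, {"jaw": 0.1, "tx": 4.8, "ty": -1.2, "tz": 0.0, "wx": 0.0, "wy": 0.0, "wz": -1.7}, {"jaw": 0.1, "tx": 4.7, "ty": -1.0, "tz": 0.0, "wx": 0.0, "wy": 0.0, "wz": -1.7}, {"jaw": 0.1, "tx": 4.8, "ty": -0.9, "tz": 0.0, "wx": 0.0, "wy": 0.0, "wz": -1.7}, {"jaw": 0.1, "tx": 4.8, "ty": -0.7, "tz": 0.0, "wx": 0.0, "wy": 0.0, "wz": -1.8}, {"jaw": 0.1, "tx": 4.8, "ty": -0.6, "tz": 0.0, "wx": 0.0, "wy": 0.0, "wz": -1.7}, {"jaw": 0.1, "tx": 3.5, "ty": 1.1, "tz": 0.3, "wx": 0.0, "wy": 0.0, "wz": -2.3}, {"jaw": 0.1, "tx": 3.5, "ty": 1.3, "tz": 0.4, "wx": 0.0, "wy": 0.0, "wz": -2.3}, {"jaw": 0.1, "tx": 3.4, "ty": 1.4, "tz": 0.3, "wx": 0.0, "wy": 0.0, "wz": -2.3}, {"jaw": 0.1, "tx": 3.4, "ty": 1.6, "tz": 0.4, "wx": 0.0, "wy": 0.0, "wz": -2.3}, {"jaw": 0.1, "tx": 3.3, "ty": 1.7, "tz": 0.3, "wx": 0.0, "wy": 0.0, "wz": -2.4}, {"jaw": 0.1, "tx": 3.2, "ty": 1.8, "tz": 0.4, "wx": 0.0, "wy": 0.0, "wz": -2.3}]
end [0.5474 0.2143 0.4195] [[-0.288, 0.958, 0.0], [0.958, 0.288, 0.001], [0.001, 0.001, -1.0]]
```

View pics/v6.png

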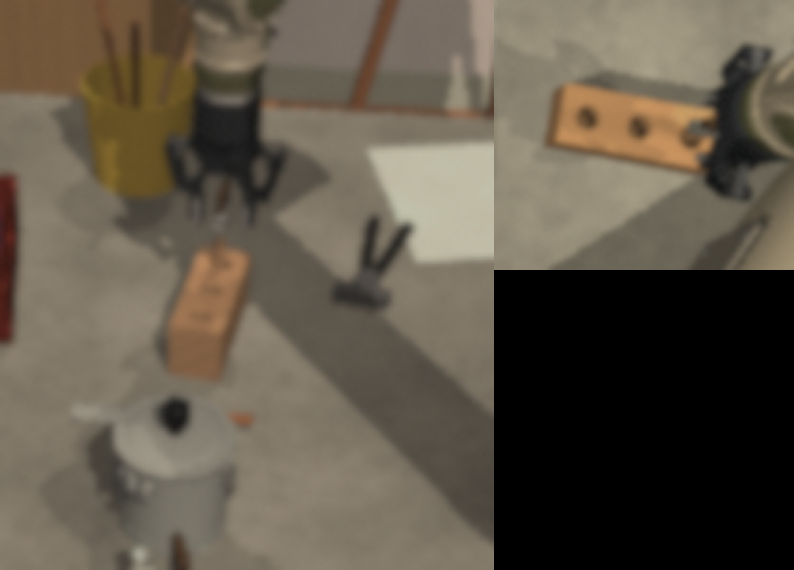

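The brush stands in the far hole at (222,225) with the jaws open around it. Retreating to the second brush.

Call:
carry_out([
  {"jaw":0.1,"tx":0.0,"ty":0.0,"tz":-2,"wx":0.0,"wy":0.0,"wz":0.0},
  {"jaw":0.1,"tx":0.0,"ty":0.0,"tz":-4,"wx":0,"wy":0.0,"wz":0.0},
  {"jaw":0.1,"tx":0.0,"ty":0.0,"tz":-4.5,"wx":0.0,"wy":0,"wz":0.0},
  {"jaw":0.1,"tx":0.0,"ty":0.0,"tz":-4.2,"wx":0.0,"wy":0,"wz":0.0},
  {"jaw":0.1,"tx":4.6,"ty":-1.4,"tz":0.0,"wx":0.0,"wy":0.0,"wz":-1.7},
  {"jaw":0.1,"tx":4.7,"ty":-1.3,"tz":0.0,"wx":0.0,"wy":0.0,"wz":-1.8},
  {"jaw":0.1,"tx":4.8,"ty":-1.2,"tz":0.0,"wx":0.0,"wy":0.0,"wz":-1.7},
  {"jaw":0.1,"tx":4.7,"ty":-1.0,"tz":0.0,"wx":0.0,"wy":0.0,"wz":-1.7},
  {"jaw":0.1,"tx":4.8,"ty":-0.9,"tz":0.0,"wx":0.0,"wy":0.0,"wz":-1.7},
  {"jaw":0.1,"tx":4.8,"ty":-0.7,"tz":0.0,"wx":0.0,"wy":0.0,"wz":-1.8},
  {"jaw":0.1,"tx":4.8,"ty":-0.6,"tz":0.0,"wx":0.0,"wy":0.0,"wz":-1.7},
  {"jaw":0.1,"tx":3.5,"ty":1.1,"tz":0.3,"wx":0.0,"wy":0.0,"wz":-2.3},
  {"jaw":0.1,"tx":3.5,"ty":1.3,"tz":0.4,"wx":0.0,"wy":0.0,"wz":-2.3},
  {"jaw":0.1,"tx":3.4,"ty":1.4,"tz":0.3,"wx":0.0,"wy":0.0,"wz":-2.3},
  {"jaw":0.1,"tx":3.4,"ty":1.6,"tz":0.4,"wx":0.0,"wy":0.0,"wz":-2.3},
  {"jaw":0.1,"tx":3.3,"ty":1.7,"tz":0.3,"wx":0.0,"wy":0.0,"wz":-2.4},
  {"jaw":0.1,"tx":3.2,"ty":1.8,"tz":0.4,"wx":0.0,"wy":0.0,"wz":-2.3},
  {"jaw":0.1,"tx":0,"ty":0,"tz":2,"wx":0.0,"wy":0.0,"wz":0},
  {"jaw":0.1,"tx":0,"ty":0,"tz":2,"wx":0.0,"wy":0.0,"wz":0},
  {"jaw":0.1,"tx":0,"ty":0,"tz":0,"wx":0.0,"wy":0.0,"wz":0},
])

```text
clock: 12.35
tcp_pos: [0.5467, 0.2143, 0.3771]
orientation: [-0.002, 0.597, 0.803, -0.002]
wrist_force: [-0.4, 0.3, -0.2]
finger_gap: 0.0469
```

Run:
```python
from plan import *
st()
a=eyes.read_camera("side");b=eyes.read_camera("top")
st()
cv2.imwrite("pics/side7.png",a);cv2.imwrite("pics/top7.png",b)
a=cv2.resize(a[130:290,200:310],None,fx=3.7,fy=3.7,interpolation=cv2.INTER_CUBIC)
b=cv2.resize(b[140:260,310:410],None,fx=3.5,fy=3.5,interpolation=cv2.INTER_CUBIC)
b=cv2.copyMakeBorder(b,0,a.shape[0]-b.shape[0],0,0,cv2.BORDER_CONSTANT)
cv2.imwrite("pics/v7.png",np.hstack([a,b]))
```

```text
t 12.35 p [0.5467 0.2143 0.3771] yaw 1.863 tilt [-0.005 -0.001] F [-0.4  0.3 -0.2] gap 0.0469 j [ 0.24  0.35  0.03  1.26 -0.    1.52]
t 12.45 p [0.5474 0.2142 0.3792] yaw 1.863 tilt [-0.001 -0.001] F [-0.1 -0.   0.3] gap 0.047 j [ 0.24  0.35  0.03  1.26 -0.    1.52]
```

View pics/v7.png

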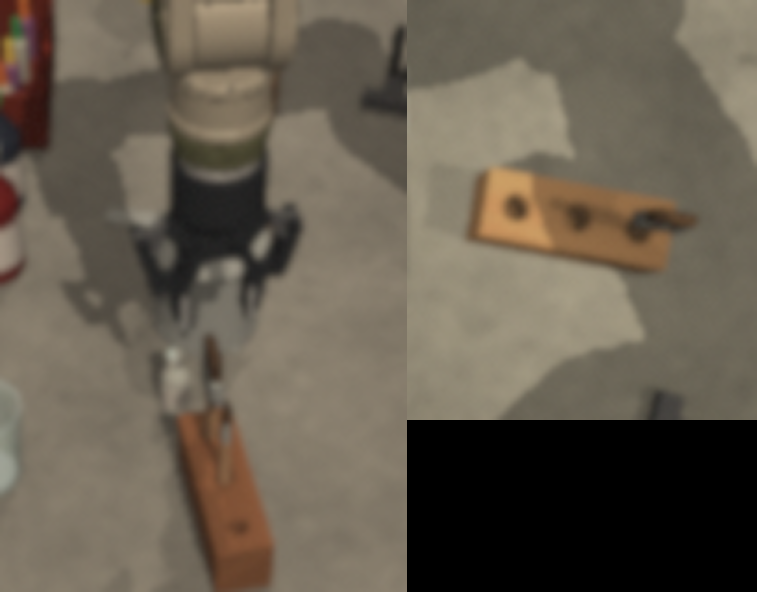

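The first brush stands in the rack at (650,220), and the second is under the gripper at (214,370). Descending and closing.

Call:
carry_out([
  {"jaw":0.1,"tx":0,"ty":0,"tz":2.5,"wx":0,"wy":0,"wz":0},
  {"jaw":0.1,"tx":0,"ty":0,"tz":2.5,"wx":0,"wy":0,"wz":0},
  {"jaw":0.1,"tx":0,"ty":0,"tz":2.5,"wx":0,"wy":0,"wz":0},
  {"jaw":0.1,"tx":0,"ty":0,"tz":2,"wx":0,"wy":0,"wz":0},
  {"jaw":0.1,"tx":0,"ty":0,"tz":0,"wx":0,"wy":0,"wz":0},
  {"jaw":-1,"tx":0,"ty":0,"tz":0,"wx":0,"wy":0,"wz":0},
  {"jaw":-1,"tx":0,"ty":0,"tz":0,"wx":0,"wy":0,"wz":0},
  {"jaw":-1,"tx":0,"ty":0,"tz":0,"wx":0,"wy":0,"wz":0},
  {"jaw":-1,"tx":0,"ty":0,"tz":0,"wx":0,"wy":0,"wz":0},
  {"jaw":-1,"tx":0,"ty":0,"tz":0,"wx":0,"wy":0,"wz":0},
], force=30)

```text
clock: 13.7
tcp_pos: [0.5475, 0.2143, 0.2852]
orientation: [0.0, 0.597, 0.802, 0.0]
wrist_force: [-1.1, 0.1, 6.4]
finger_gap: 0.0117
```

Run:
```python
from plan import *
st()
plan([(.5473,.2142,.44,1.863,4),(.48,.02,.44,1.6,5),(.5537,-.2347,.43,1.409,6)],-1)
```

```text
t 13.7 p [0.5475 0.2143 0.2852] yaw 1.863 tilt [ 0.001 -0.   ] F [-1.1  0.1  6.4] gap 0.0117 j [ 0.24  0.4  -0.13  1.04 -0.    1.52]
[{"jaw": -1, "tx": 0.0, "ty": 0.0, "tz": -3.9, "wx": 0.0, "wy": 0.0, "wz": 0.0}, {"jaw": -1, "tx": 0.0, "ty": 0.0, "tz": -3.8, "wx": 0.0, "wy": 0.0, "wz": 0.0}, {"jaw": -1, "tx": 0.0, "ty": 0.0, "tz": -3.9, "wx": 0.0, "wy": 0.0, "wz": 0.0}, {"jaw": -1, "tx": 0.0, "ty": 0.0, "tz": -3.9, "wx": 0.0, "wy": 0.0, "wz": 0.0}, {"jaw": -1, "tx": -3.3, "ty": -2.4, "tz": 0.0, "wx": 0.0, "wy": 0.0, "wz": 3.0}, {"jaw": -1, "tx": -3.5, "ty": -2.2, "tz": 0.0, "wx": 0.0, "wy": 0.0, "wz": 3.0}, {"jaw": -1, "tx": -3.6, "ty": -2.1, "tz": 0.0, "wx": 0.0, "wy": 0.0, "wz": 3.0}, {"jaw": -1, "tx": -3.6, "ty": -1.8, "tz": 0.0, "wx": 0.0, "wy": 0.0, "wz": 3.0}, {"jaw": -1, "tx": -3.8, "ty": -1.7, "tz": 0.0, "wx": 0.0, "wy": 0.0, "wz": 3.1}, {"jaw": -1, "tx": -4.3, "ty": 1.1, "tz": 0.2, "wx": 0.0, "wy": 0.0, "wz": 1.8}, {"jaw": -1, "tx": -4.2, "ty": 1.2, "tz": 0.1, "wx": 0.0, "wy": 0.0, "wz": 1.8}, {"jaw": -1, "tx": -4.2, "ty": 1.4, "tz": 0.2, "wx": 0.0, "wy": 0.0, "wz": 1.8}, {"jaw": -1, "tx": -4.2, "ty": 1.5, "tz": 0.2, "wx": 0.0, "wy": 0.0, "wz": 1.9}, {"jaw": -1, "tx": -4.1, "ty": 1.7, "tz": 0.2, "wx": 0.0, "wy": 0.0, "wz": 1.8}, {"jaw": -1, "tx": -4.0, "ty": 1.7, "tz": 0.1, "wx": 0.0, "wy": 0.0, "wz": 1.8}]
end [ 0.5535 -0.2345  0.4303] [[0.161, 0.987, 0.001], [0.987, -0.161, -0.0], [-0.0, 0.001, -1.0]]
```

Call:
carry_out([
  {"jaw":-1,"tx":0.0,"ty":0.0,"tz":-3.9,"wx":0.0,"wy":0.0,"wz":0.0},
  {"jaw":-1,"tx":0.0,"ty":0.0,"tz":-3.8,"wx":0.0,"wy":0.0,"wz":0.0},
  {"jaw":-1,"tx":0.0,"ty":0.0,"tz":-3.9,"wx":0.0,"wy":0.0,"wz":0.0},
  {"jaw":-1,"tx":0.0,"ty":0.0,"tz":-3.9,"wx":0.0,"wy":0.0,"wz":0.0},
  {"jaw":-1,"tx":-3.3,"ty":-2.4,"tz":0.0,"wx":0.0,"wy":0.0,"wz":3.0},
  {"jaw":-1,"tx":-3.5,"ty":-2.2,"tz":0.0,"wx":0.0,"wy":0.0,"wz":3.0},
  {"jaw":-1,"tx":-3.6,"ty":-2.1,"tz":0.0,"wx":0.0,"wy":0.0,"wz":3.0},
  {"jaw":-1,"tx":-3.6,"ty":-1.8,"tz":0.0,"wx":0.0,"wy":0.0,"wz":3.0},
  {"jaw":-1,"tx":-3.8,"ty":-1.7,"tz":0.0,"wx":0.0,"wy":0.0,"wz":3.1},
  {"jaw":-1,"tx":-4.3,"ty":1.1,"tz":0.2,"wx":0.0,"wy":0.0,"wz":1.8},
  {"jaw":-1,"tx":-4.2,"ty":1.2,"tz":0.1,"wx":0.0,"wy":0.0,"wz":1.8},
  {"jaw":-1,"tx":-4.2,"ty":1.4,"tz":0.2,"wx":0.0,"wy":0.0,"wz":1.8},
  {"jaw":-1,"tx":-4.2,"ty":1.5,"tz":0.2,"wx":0.0,"wy":0.0,"wz":1.9},
  {"jaw":-1,"tx":-4.1,"ty":1.7,"tz":0.2,"wx":0.0,"wy":0.0,"wz":1.8},
  {"jaw":-1,"tx":-4.0,"ty":1.7,"tz":0.1,"wx":0.0,"wy":0.0,"wz":1.8},
  {"jaw":-1,"tx":0.0,"ty":0,"tz":2,"wx":0.0,"wy":0.0,"wz":0},
  {"jaw":-1,"tx":0.0,"ty":0,"tz":2,"wx":0.0,"wy":0.0,"wz":0},
  {"jaw":-1,"tx":0.0,"ty":0,"tz":0.5,"wx":0.0,"wy":0.0,"wz":0},
  {"jaw":-1,"tx":0.0,"ty":0,"tz":0,"wx":0.0,"wy":0.0,"wz":0},
  {"jaw":-1,"tx":0.0,"ty":0,"tz":0,"wx":0.0,"wy":0.0,"wz":0},
])

```text
clock: 16.2
tcp_pos: [0.5536, -0.2344, 0.3851]
orientation: [0.001, 0.762, 0.648, -0.001]
wrist_force: [-0.6, 0.0, -0.3]
finger_gap: 0.0114
```

Run:
```python
from plan import *
st()
a=eyes.read_camera("side");b=eyes.read_camera("top")
a=cv2.resize(a[80:230,210:340],None,fx=3.8,fy=3.8,interpolation=cv2.INTER_CUBIC)
b=cv2.resize(b[160:250,310:410],None,fx=3,fy=3,interpolation=cv2.INTER_CUBIC)
b=cv2.copyMakeBorder(b,0,a.shape[0]-b.shape[0],0,0,cv2.BORDER_CONSTANT)
cv2.imwrite("pics/v8.png",np.hstack([a,b]))
p=get_state()["tcp_pos"]-[0,0,.273]
print((proj("side",[p,[*p[:2],.07]])-[210,80])*3.8)
```

```text
t 16.2 p [ 0.5536 -0.2344  0.3851] yaw 1.409 tilt [-0.    -0.002] F [-0.6  0.  -0.3] gap 0.0114 j [-0.53  0.37  0.08  1.28 -0.    1.2 ]
[[200.40973238 283.38770131]
 [199.2395     314.01628663]]
```

View pics/v8.png

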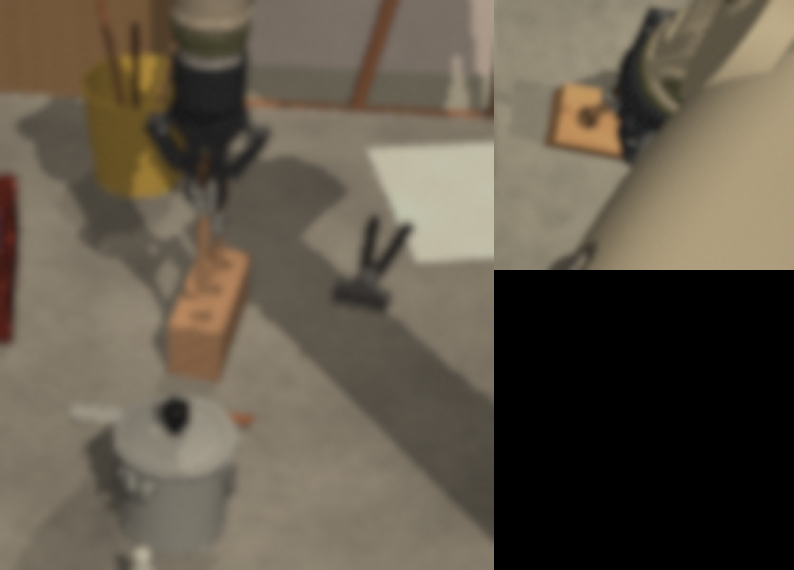

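The foot is at about (201,285), above the near hole at (201,315). Inserting.

Call:
carry_out([
  {"jaw":-1,"tx":0.0,"ty":0.0,"tz":1.5,"wx":0.0,"wy":0.0,"wz":0.0},
  {"jaw":-1,"tx":0.0,"ty":0.0,"tz":1.5,"wx":0,"wy":0.0,"wz":0.0},
  {"jaw":-1,"tx":0.0,"ty":0.0,"tz":1.5,"wx":0.0,"wy":0.0,"wz":0.0},
  {"jaw":-1,"tx":0.0,"ty":0.0,"tz":1.5,"wx":0.0,"wy":0.0,"wz":0.0},
  {"jaw":-1,"tx":0.0,"ty":0.0,"tz":0,"wx":0.0,"wy":0.0,"wz":0.0},
])

```text
clock: 16.92
tcp_pos: [0.5527, -0.2343, 0.3219]
orientation: [-0.002, 0.762, 0.648, -0.001]
wrist_force: [-0.1, -0.7, 0.6]
finger_gap: 0.0117
```

Call:
carry_out([
  {"jaw":-1,"tx":0.0,"ty":0.0,"tz":1,"wx":0.0,"wy":0.0,"wz":0.0},
  {"jaw":-1,"tx":0.0,"ty":0.0,"tz":1,"wx":0,"wy":0.0,"wz":0.0},
  {"jaw":-1,"tx":0.0,"ty":0.0,"tz":1,"wx":0.0,"wy":0.0,"wz":0.0},
  {"jaw":-1,"tx":0.0,"ty":0.0,"tz":0,"wx":0.0,"wy":0.0,"wz":0.0},
  {"jaw":0.1,"tx":0.0,"ty":0.0,"tz":0,"wx":0.0,"wy":0.0,"wz":0.0},
  {"jaw":0.1,"tx":0.0,"ty":0.0,"tz":0,"wx":0.0,"wy":0.0,"wz":0.0},
  {"jaw":0.1,"tx":0.0,"ty":0.0,"tz":0,"wx":0.0,"wy":0.0,"wz":0.0},
  {"jaw":0.1,"tx":0.0,"ty":0.0,"tz":0,"wx":0.0,"wy":0.0,"wz":0.0},
])

```text
clock: 17.92
tcp_pos: [0.5533, -0.2346, 0.2942]
orientation: [-0.0, 0.762, 0.648, -0.001]
wrist_force: [-0.1, -0.4, 0.6]
finger_gap: 0.0471
```

Run:
```python
from plan import *
st()
plan([(.5536,-.2344,.44,1.409,4),(.5655,.0158,.40,1.45,8)],0.1)
```

```text
t 17.93 p [ 0.5533 -0.2346  0.2942] yaw 1.409 tilt [-0.001 -0.001] F [-0.1 -0.4  0.6] gap 0.0471 j [-0.53  0.42 -0.08  1.08 -0.    1.2 ]
[{"jaw": 0.1, "tx": 0.0, "ty": 0.0, "tz": -3.6, "wx": 0.0, "wy": 0.0, "wz": 0.0}, {"jaw": 0.1, "tx": 0.0, "ty": 0.0, "tz": -3.7, "wx": 0.0, "wy": 0.0, "wz": 0.0}, {"jaw": 0.1, "tx": 0.0, "ty": 0.0, "tz": -3.6, "wx": 0.0, "wy": 0.0, "wz": 0.0}, {"jaw": 0.1, "tx": 0.0, "ty": 0.0, "tz": -3.7, "wx": -0.1, "wy": 0.1, "wz": 0.0}, {"jaw": 0.1, "tx": 3.1, "ty": -0.4, "tz": 0.5, "wx": 0.0, "wy": 0.0, "wz": -0.3}, {"jaw": 0.1, "tx": 3.1, "ty": -0.3, "tz": 0.5, "wx": 0.0, "wy": 0.0, "wz": -0.3}, {"jaw": 0.1, "tx": 3.1, "ty": -0.3, "tz": 0.5, "wx": 0.0, "wy": 0.0, "wz": -0.3}, {"jaw": 0.1, "tx": 3.2, "ty": -0.3, "tz": 0.5, "wx": 0.0, "wy": 0.0, "wz": -0.3}, {"jaw": 0.1, "tx": 3.1, "ty": -0.3, "tz": 0.5, "wx": 0.0, "wy": 0.0, "wz": -0.3}, {"jaw": 0.1, "tx": 3.1, "ty": -0.3, "tz": 0.5, "wx": 0.0, "wy": 0.0, "wz": -0.3}, {"jaw": 0.1, "tx": 3.1, "ty": -0.3, "tz": 0.5, "wx": 0.0, "wy": 0.0, "wz": -0.3}, {"jaw": 0.1, "tx": 3.1, "ty": -0.2, "tz": 0.5, "wx": 0.0, "wy": 0.0, "wz": -0.3}]
end [0.5654 0.0154 0.4003] [[0.12, 0.993, 0.001], [0.993, -0.12, 0.001], [0.001, 0.001, -1.0]]
```

Call:
carry_out([
  {"jaw":0.1,"tx":0.0,"ty":0.0,"tz":-2.0,"wx":0.0,"wy":0.0,"wz":0.0},
  {"jaw":0.1,"tx":0.0,"ty":0.0,"tz":-4,"wx":0.0,"wy":0.0,"wz":0.0},
  {"jaw":0.1,"tx":0.0,"ty":0.0,"tz":-4.4,"wx":0.0,"wy":0.0,"wz":0.0},
  {"jaw":0.3,"tx":0.0,"ty":0.0,"tz":-4.2,"wx":0,"wy":0,"wz":0.0},
  {"jaw":0.3,"tx":3.1,"ty":-0.4,"tz":0.5,"wx":0.0,"wy":0.0,"wz":-0.3},
  {"jaw":0.3,"tx":3.1,"ty":-0.3,"tz":0.5,"wx":0.0,"wy":0.0,"wz":-0.3},
  {"jaw":0.3,"tx":3.1,"ty":-0.3,"tz":0.5,"wx":0.0,"wy":0.0,"wz":-0.3},
  {"jaw":0.3,"tx":3.2,"ty":-0.3,"tz":0.5,"wx":0.0,"wy":0.0,"wz":-0.3},
  {"jaw":0.3,"tx":3.1,"ty":-0.3,"tz":0.5,"wx":0.0,"wy":0.0,"wz":-0.3},
  {"jaw":0.3,"tx":3.1,"ty":-0.3,"tz":0.5,"wx":0.0,"wy":0.0,"wz":-0.3},
  {"jaw":0.3,"tx":3.1,"ty":-0.3,"tz":0.5,"wx":0.0,"wy":0.0,"wz":-0.3},
  {"jaw":0.3,"tx":3.1,"ty":-0.2,"tz":0.5,"wx":0.0,"wy":0.0,"wz":-0.3},
  {"jaw":0.3,"tx":0,"ty":0,"tz":0,"wx":0.0,"wy":0.0,"wz":0},
  {"jaw":0.3,"tx":0,"ty":0,"tz":0,"wx":0.0,"wy":0.0,"wz":0},
])

```text
clock: 19.68
tcp_pos: [0.5653, 0.0152, 0.3999]
orientation: [-0.0, 0.748, 0.664, -0.001]
wrist_force: [-0.2, -0.1, 1.3]
finger_gap: 0.0559
```

Run:
```python
from plan import *
st()
a=eyes.read_camera("side");b=eyes.read_camera("top")
cv2.imwrite("pics/side9.png",a);cv2.imwrite("pics/top9.png",b)
a=cv2.resize(a[80:260,210:310],None,fx=3.3,fy=3.3,interpolation=cv2.INTER_CUBIC)
b=cv2.resize(b[140:260,280:400],None,fx=3.5,fy=3.5,interpolation=cv2.INTER_CUBIC)
b=cv2.copyMakeBorder(b,0,a.shape[0]-b.shape[0],0,0,cv2.BORDER_CONSTANT)
cv2.imwrite("pics/v9.png",np.hstack([a,b]))
```

```text
t 19.68 p [0.5653 0.0152 0.3999] yaw 1.451 tilt [-0.001 -0.001] F [-0.2 -0.1  1.3] gap 0.0559 j [-0.11  0.3   0.01  1.29 -0.    1.58]
```

View pics/v9.png

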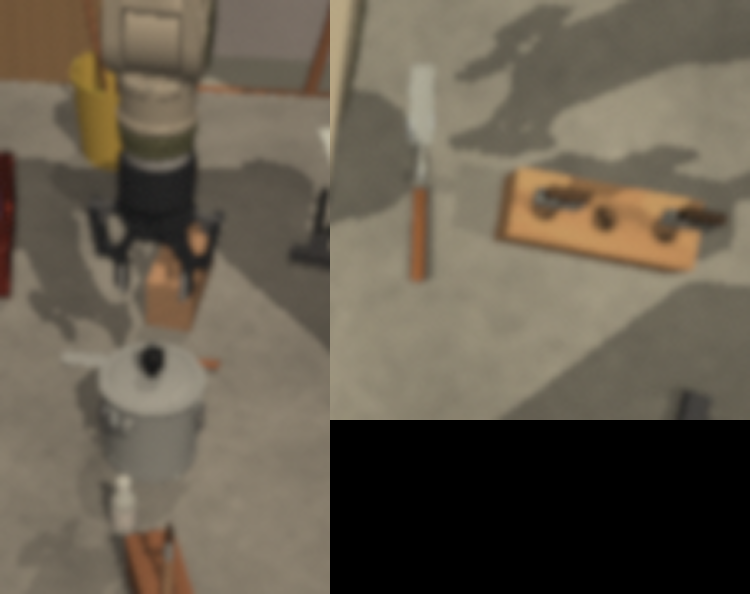

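Both brushes stand upright in the rack's outer holes, at (560,195) and (690,215). The jaws are above the knob at (152,360). Descending to grip it.

Call:
carry_out([
  {"jaw":0.3,"tx":0,"ty":0,"tz":2.5,"wx":0,"wy":0,"wz":0},
  {"jaw":0.3,"tx":0,"ty":0,"tz":2.5,"wx":0,"wy":0,"wz":0},
  {"jaw":0.3,"tx":0,"ty":0,"tz":2,"wx":0,"wy":0,"wz":0},
  {"jaw":0.3,"tx":0,"ty":0,"tz":1.5,"wx":0,"wy":0,"wz":0},
  {"jaw":0.3,"tx":0,"ty":0,"tz":1.5,"wx":0,"wy":0,"wz":0},
  {"jaw":0.3,"tx":0,"ty":0,"tz":0,"wx":0,"wy":0,"wz":0},
  {"jaw":0.3,"tx":0,"ty":0,"tz":0,"wx":0,"wy":0,"wz":0},
])

```text
clock: 20.65
tcp_pos: [0.5654, 0.0152, 0.3003]
orientation: [-0.0, 0.748, 0.663, -0.001]
wrist_force: [-0.8, 0.4, 0.1]
finger_gap: 0.0556
```

Run:
```python
from plan import *
st()
a=eyes.read_camera("side")
cv2.imwrite("pics/v10.png",cv2.resize(a[130:260,210:310],None,fx=4.5,fy=4.5,interpolation=cv2.INTER_CUBIC))
```

```text
t 20.65 p [0.5654 0.0152 0.3003] yaw 1.451 tilt [-0.001 -0.001] F [-0.8  0.4  0.1] gap 0.0556 j [-0.11  0.35 -0.17  1.06 -0.    1.58]
```

View pics/v10.png

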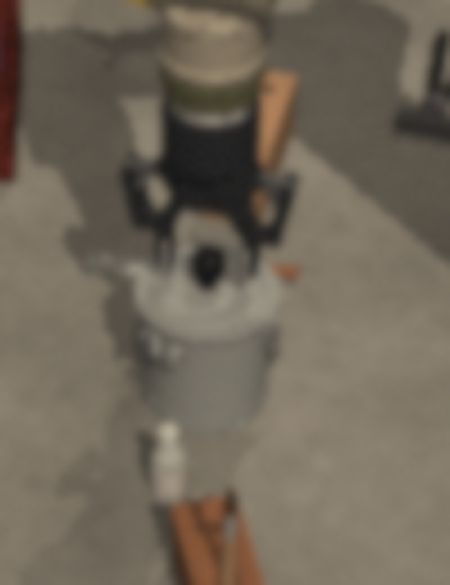

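The knob at (207,265) sits between the fingers. Closing.

Call:
carry_out([
  {"jaw":-1,"tx":0,"ty":0,"tz":0,"wx":0,"wy":0,"wz":0},
  {"jaw":-1,"tx":0,"ty":0,"tz":0,"wx":0,"wy":0,"wz":0},
  {"jaw":-1,"tx":0,"ty":0,"tz":0,"wx":0,"wy":0,"wz":0},
  {"jaw":-1,"tx":0,"ty":0,"tz":0,"wx":0,"wy":0,"wz":0},
  {"jaw":-1,"tx":0,"ty":0,"tz":0,"wx":0,"wy":0,"wz":0},
], force=80)

```text
clock: 21.32
tcp_pos: [0.5652, 0.0154, 0.3007]
orientation: [0.0, 0.748, 0.663, -0.0]
wrist_force: [-1.3, 0.1, 5.7]
finger_gap: 0.0248
```

```bash
python3 -c "
from plan import *
st()"
```

```text
t 21.32 p [0.5652 0.0154 0.3007] yaw 1.451 tilt [-0.    -0.001] F [-1.3  0.1  5.7] gap 0.0248 j [-0.11  0.35 -0.17  1.06 -0.    1.58]
```

Call:
carry_out([
  {"jaw":-1,"tx":0,"ty":0,"tz":-0.1,"wx":0,"wy":0,"wz":0},
  {"jaw":-1,"tx":0,"ty":0,"tz":-0.1,"wx":0,"wy":0,"wz":0},
  {"jaw":-1,"tx":0,"ty":0,"tz":-0.1,"wx":0,"wy":0,"wz":0},
  {"jaw":-1,"tx":0,"ty":0,"tz":-0.1,"wx":0,"wy":0,"wz":0},
])

```text
clock: 21.82
tcp_pos: [0.5649, 0.0153, 0.3025]
orientation: [-0.001, 0.748, 0.663, -0.001]
wrist_force: [1.7, -0.3, -12.4]
finger_gap: 0.025
```

Call:
carry_out([
  {"jaw":-1,"tx":0,"ty":0,"tz":-0.1,"wx":0,"wy":0,"wz":0},
  {"jaw":-1,"tx":0,"ty":0,"tz":-0.1,"wx":0,"wy":0,"wz":0},
  {"jaw":-1,"tx":0,"ty":0,"tz":-0.1,"wx":0,"wy":0,"wz":0},
  {"jaw":-1,"tx":0,"ty":0,"tz":-0.1,"wx":0,"wy":0,"wz":0},
])

```text
clock: 22.32
tcp_pos: [0.5648, 0.0154, 0.3085]
orientation: [-0.0, 0.748, 0.663, -0.001]
wrist_force: [-3.6, 0.8, -2.8]
finger_gap: 0.025
```

Call:
carry_out([
  {"jaw":-1,"tx":0,"ty":0,"tz":-0.1,"wx":0,"wy":0,"wz":0},
  {"jaw":-1,"tx":0,"ty":0,"tz":-0.1,"wx":0,"wy":0,"wz":0},
  {"jaw":-1,"tx":0,"ty":0,"tz":-0.1,"wx":0,"wy":0,"wz":0},
  {"jaw":-1,"tx":0,"ty":0,"tz":-0.1,"wx":0,"wy":0,"wz":0},
])

```text
clock: 22.82
tcp_pos: [0.5655, 0.0153, 0.3123]
orientation: [0.0, 0.748, 0.663, -0.0]
wrist_force: [0.0, 0.0, -2.0]
finger_gap: 0.0249
```

The force peaked at about 12 N and fell to the lid's own weight, so the seal has broken. Raising it the rest of the way gently.

Call:
carry_out([
  {"jaw":-1,"tx":0,"ty":0,"tz":-0.2,"wx":0,"wy":0,"wz":0},
  {"jaw":-1,"tx":0,"ty":0,"tz":-0.2,"wx":0,"wy":0,"wz":0},
  {"jaw":-1,"tx":0,"ty":0,"tz":-0.2,"wx":0,"wy":0,"wz":0},
  {"jaw":-1,"tx":0,"ty":0,"tz":-0.2,"wx":0,"wy":0,"wz":0},
  {"jaw":-1,"tx":0,"ty":0,"tz":-0.2,"wx":0,"wy":0,"wz":0},
  {"jaw":-1,"tx":0,"ty":0,"tz":-0.2,"wx":0,"wy":0,"wz":0},
  {"jaw":-1,"tx":0,"ty":0,"tz":-0.2,"wx":0,"wy":0,"wz":0},
  {"jaw":-1,"tx":0,"ty":0,"tz":-0.2,"wx":0,"wy":0,"wz":0},
  {"jaw":-1,"tx":0,"ty":0,"tz":0,"wx":0,"wy":0,"wz":0},
  {"jaw":-1,"tx":0,"ty":0,"tz":0,"wx":0,"wy":0,"wz":0},
  {"jaw":-1,"tx":0,"ty":0,"tz":0,"wx":0,"wy":0,"wz":0},
  {"jaw":-1,"tx":0,"ty":0,"tz":0,"wx":0,"wy":0,"wz":0},
])

```text
clock: 24.32
tcp_pos: [0.5651, 0.0153, 0.3277]
orientation: [-0.0, 0.748, 0.663, -0.001]
wrist_force: [-0.5, -0.4, -2.6]
finger_gap: 0.0251
```

Run:
```python
from plan import *
from ov import draw
st()
a=eyes.read_camera("side");b=eyes.read_camera("top");st()
cv2.imwrite("pics/side11.png",a);cv2.imwrite("pics/top11.png",b)
p=get_state()["tcp_pos"]
t=np.linspace(0,2*np.pi,60)
a2=cv2.resize(a[120:270,210:310],None,fx=4,fy=4,interpolation=cv2.INTER_CUBIC)
a3=a2.copy()
for z,r,c in((.110,.054,(0,255,0)),(.1375,.06,(255,255,0))):
    draw(a3,"side",4,210,120,[np.c_[p[0]+r*np.cos(t),p[1]+r*np.sin(t),0*t+z]],c)
cv2.imwrite("pics/v11.png",np.hstack([a2,a3]))
cv2.imwrite("pics/v12.png",cv2.resize(b[100:270,100:400],None,fx=2.6,fy=2.6,interpolation=cv2.INTER_CUBIC))
```

```text
t 24.32 p [0.5651 0.0153 0.3277] yaw 1.451 tilt [-0.002 -0.001] F [-0.5 -0.4 -2.6] gap 0.0251 j [-0.11  0.33 -0.12  1.12 -0.    1.58]
t 24.43 p [0.5652 0.0153 0.3277] yaw 1.451 tilt [-0.002 -0.001] F [ 0.1  0.1 -3.3] gap 0.0248 j [-0.11  0.33 -0.12  1.12 -0.    1.58]
```

View pics/v11.png

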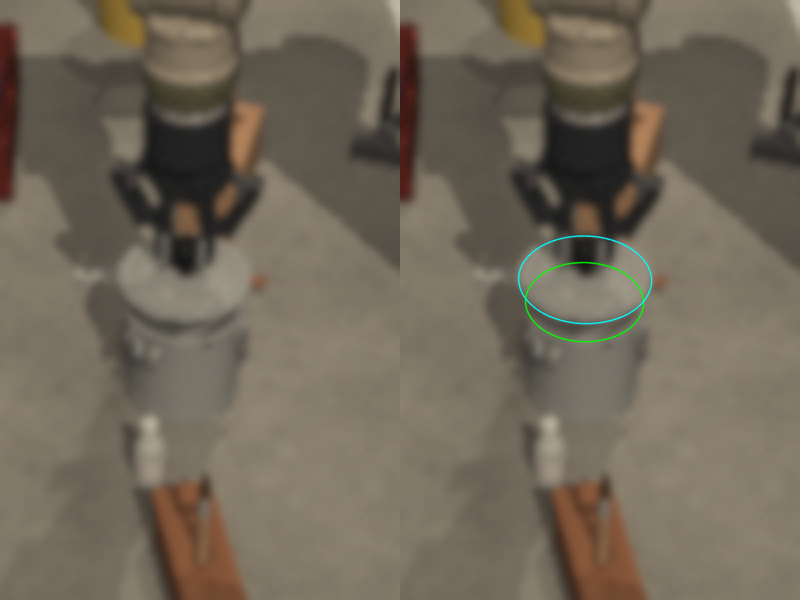

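View pics/v12.png

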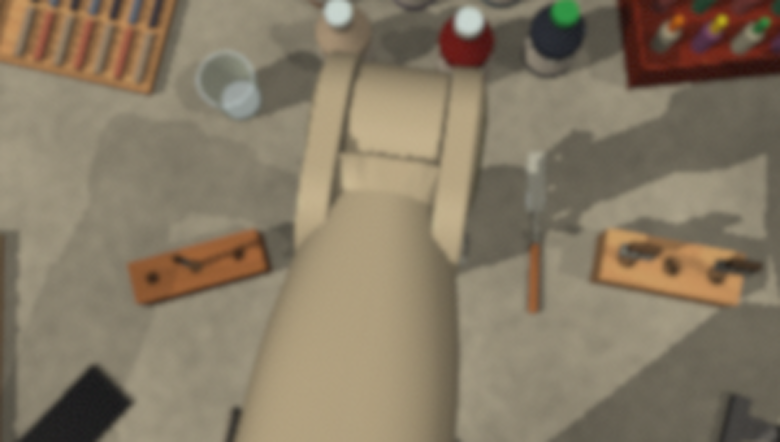

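The side view shows the lid level and centred. It matches the outline drawn for 27.5 mm lift, with a dark gap visible at (185,325). The top view shows both brushes standing in the rack at (635,250) and (735,265), the thin brush still in the block, and the bystanders where they were. Handing in.

```bash
python3 -c "
from plan import *
st(); print(env.hand_in())"
```

```text
t 24.43 p [0.5652 0.0153 0.3277] yaw 1.451 tilt [-0.002 -0.001] F [ 0.1  0.1 -3.3] gap 0.0248 j [-0.11  0.33 -0.12  1.12 -0.    1.58]
the job is handed in; nothing more can be done
None
```

I moved both flat brushes from the block to the rack's two outer holes, let them go, and then pulled the lid free by its knob. I handed in at 24.4 s with the gripper still holding the lid over the washer; the hand-in gives no verdict.

- **Brushes:** the last top picture shows both standing in the rack. I did not measure how deep they sit or how far they lean.
- **Lid:** I raised it in 1 mm steps. The highest pull I read was about 12 N, and it then fell to about the lid's own weight. By the arm's reading it hangs about 27 mm above the rim. The side picture shows it level and centred, with a clear gap to the washer.
- **Grip:** the grip is set to 80 N and the lid was still.
- **Other things:** the thin brush, dropper, knife, tumbler and phone look unmoved in the last pictures. The arm hid part of the top view, and I only judged this by eye.

No check failed or disagreed. The first move call was refused because its rows lacked some keys; nothing moved, and I sent it again in full.

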